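Load reground cutters into the slide crate and send it home

ROBOT

A 6-joint arm with a two-finger parallel gripper is mounted at the origin on the work surface. World frame = base frame: x ahead of the robot, y to its left, z up, the work surface at z = 0. Lengths are in m, angles in rad, forces in N, time in s.
With the tool pointing down it reaches from about 0.25 to 0.725 m from the base axis. Payload 9.7 kg.
Tool frame: the origin (TCP) lies midway between the tips of the shut fingers; the grasp point (between the pads) lies 19 mm behind it; z points along the fingers, y is the direction in which the jaws open and shut (so a half turn about z gives the same grasp; the last joint's range is limited). The gripper opens to 85 mm and grips with 20 to 120 N. Pads are 22 mm wide; open, the fingers measure 114 mm over their backs; the gripper's body (76 mm by 85 mm) begins 54 mm behind the grasp point. The pads swing forward as they close: fully open they stand 13 mm farther back than shut.
Start: joints at [-1.188, 0.087, 0.176, 1.66, 0, 1.571], TCP at [0.205, -0.51, 0.231] pointing down, gripper open.
Joint ranges: [-3.13, 3.13], [-0.85, 1.81], [-1.15, 1.24], [-2.2, 2.28], [-1.44, 1.52], [-3.14, 3.14]. Speed limits (rad/s): [2.22, 2.22, 2.57, 3.14, 3.14, 3.14].

INTERFACE

Orientations are given as a rotation vector (axis times angle).
In Python, from rig import bot, optics gives the robot as it stands.
- The arm moves only by the tool send_rows, never from a script. Its argument "series" is a list of rows, each a list of 6 numbers: the shift along the tool's x, y, z in mm, then the turn, a rotation vector about the tool's x, y, z in degrees. A call has 1 to 8 rows; each row shifts and turns the commanded pose from where the row before left it, along the tool's axes as they then stand; what a row does not reach is not made up. A row lasts 1/10 s, in which the tool goes at most 50 mm and 8.59 degrees, less where a joint would pass 70% of its speed; a pose out of reach is approached as far as the arm can. A call is refused whole if a number of a shift passes 50 or a number of a turn 8.59, either way. A call with a gripper value outside its range is refused whole. "jaw" is the opening, from 0 (shut) to 1 (fully open), set as the call begins (left out, the last holds). The fingers move at their own pace and stop on an object; "grip_force" is the grip in N (left out, the last holds). Time passes only in rows, so rows that do not move let the fingers close. It gives the time, the measured TCP pose, the force and the opening at its end, in the units of the state.
- bot.get_state(): the state, without advancing time (a new reading comes with each control period).
- optics.grab_frame(name): name is "scene" or "top"; returns a dict with "image" (420x560x3 uint8, red, green, blue), "camera_matrix" (3x3 intrinsics, pixels), "origin" and "orientation" of the camera in the world. Camera axes: x right, y up, looking along -z (the intrinsics and any distortion apply to the point x, -y, -z); pixel columns grow to the right and rows downward; lengths in m; the calibration is good to about 2 mm. A picture is of the moment at which its call begins. There is no depth.
- bot.job_done(): hands the job in, once; it reports no verdict.
Trained networks look in a picture, given as the dict that the camera call returned (one of the last four; its "shot" number tells which), for a name from the list of things; names that differ only in an ending like _2 or _b are one class to them, and where a whole thing is asked for, a point or a joint stands for the part that bears it (a point fixed in the world has none). Each returns a list of dicts, best first, with "confidence" (0 to 1); they miss things now and then, are a little off and sometimes report something else, mostly with a low value. They report only what shows in the picture. A call takes as long as a camera call. They do not tell look-alikes from the thing itself.
- optics.recognise(label, picture): "at" ([x, y, z] in m, in world coordinates, good to about 4 mm: the middle of the surface that is visible of it).
- optics.mark_of(label, picture): "at" ([x, y, z] in m, in world coordinates, good to about 4 mm: a listed point, or the origin of a listed thing).
The state is a dict: "time_s": time; "qpos": joint angles; "joint_vel": joint speeds; "joint_torque": joint torques, N m; "ee_pos": TCP position; "ee_rot": TCP orientation; "wrist_force": force on the tool from outside, world axes, zero at the start; "ft_torque": the same for the moment, N m; "opening": finger opening in m.
Only numpy, scipy, OpenCV 4.12 (cv2) and the standard library are available. Lean on these libraries where they do the work, as an engineer would, in place of code of your own. Each camera call takes 0.05 s, during which the arm holds its last target.

TASK

While the crate on the slide is still drawn out, take the red-capped and the blue-capped cutter from the sloping rack and stand each upright on the bottom of the crate cell of its own colour, lowering it right down before you let go, never dropping it. Then push the crate fully home along its slide by the orange plate, straight along the centre line because it jams when pushed off-centre. Leave the white-capped cutters where they stand, in the rack and in their cells, and the other things on the bench where they are.

Things in the scene. Friction and masses are not known exactly. Their poses are not given: they have to be found in the camera images.
- cutter_red: red-capped milling cutter, origin at its underside's centre, z up its axis: foot cap 44 mm across, 45 high, rim rounded 3 mm; steel shank 26 mm across above it, up to 110, its end painted like the cap. About 0.3 kg. At the start it leans in any of the rack's three lanes, z 38 degrees off vertical, its top towards the rack's +x side, shank clear all round. A free fall of 10 mm or more spoils it.
- cutter_blue: blue-capped milling cutter, origin at its underside's centre, z up its axis: foot cap 44 mm across, 45 high, rim rounded 3 mm; steel shank 26 mm across above it, up to 110, its end painted like the cap. About 0.3 kg. At the start it leans in any of the rack's three lanes, z 38 degrees off vertical, its top towards the rack's +x side, shank clear all round. A free fall of 10 mm or more spoils it.
- cutter_grey_a: white-capped milling cutter, origin at its underside's centre, z up its axis: foot cap 44 mm across, 45 high, rim rounded 3 mm; steel shank 26 mm across above it, up to 110, its end painted like the cap. About 0.3 kg. It stands already in its own cell of the crate and stays there.
- cutter_grey_b: white-capped milling cutter, origin at its underside's centre, z up its axis: foot cap 44 mm across, 45 high, rim rounded 3 mm; steel shank 26 mm across above it, up to 110, its end painted like the cap. About 0.3 kg. It stands already in its own cell of the crate and stays there.
- cutter_grey_c: white-capped milling cutter, origin at its underside's centre, z up its axis: foot cap 44 mm across, 45 high, rim rounded 3 mm; steel shank 26 mm across above it, up to 110, its end painted like the cap. About 0.3 kg. It leans in the rack's remaining lane like the coloured ones, not yet reground, and stays there.
- rack: fixed rack, 130 x 210 mm, origin under its middle, its +x side turned away from the robot. Three lanes at y = -66, 0 and +66 mm: troughs 47 mm wide, 45 mm long, inclined 38 degrees, open at the top and upper side; the cutters' underside centres rest 42 mm above the bench. Drawn 50 mm along its own axis a cutter is clear of its trough.
- slide: white fixed slide bed, 380 x 110 x 22 mm, from -90 to +290 mm along its x, the centre line of travel; +x is the way home. Origin on the bench under the crate's centre when drawn out. At the +x end toothed steel strips flank the crate's long tongue.
- carriage (a joint): travel of the crate's carriage along the bed's +x, m: 0 drawn out (start), 0.12 fully home against a hard stop. A drag of about 5 N holds it where it is left.
- crate (a joint): swing of the crate about a vertical pivot at its push plate, rad (plus: leftwards seen along +x), at most 0.03 each way, with a spring of 2 N m/rad. Past about 0.014 its tongue, ending 250 mm ahead of the plate, meets the teeth and catches: the slide jams until the push is eased off for a second. A push more than 6 mm (narrow fingertip) to 13 mm (broad, flat one) off the plate's centre jams it.
- cell_red (a point): centre of the inner floor of the red cell of the grey crate (red floor and rim strip), axes as the crate's (x the way home). Crate 117 (x) x 172 (y) mm, 2 x 3 square cells 48 mm inside; walls 7 mm thick and 40 mm high above the floor, which is 42 mm above the bench.
- cell_blue (a point): centre of the inner floor of the blue cell of the grey crate (blue floor and rim strip), axes as the crate's (x the way home). Crate 117 (x) x 172 (y) mm, 2 x 3 square cells 48 mm inside; walls 7 mm thick and 40 mm high above the floor, which is 42 mm above the bench.
- cell_grey_a (a point): centre of the inner floor of the crate's cell that holds the white-capped cutter cutter_grey_a
- cell_grey_b (a point): centre of the inner floor of the crate's cell that holds the white-capped cutter cutter_grey_b
- push (a point): centre of the front (-x) face of the crate's orange push plate, 58 mm above the bench: plate 90 mm wide (y), from 40 to 76 mm above the bench, 104 mm in front of the crate's centre and 45 mm in front of its wall. The bench before it is clear.
- oil_bottle: bystander: yellow bottle with a red cap, 60 mm across, 170 mm high, origin under its centre
- wheel: bystander: off-white grinding wheel lying flat, 100 mm across, 22 mm thick, origin under its centre
- wrench: bystander: steel wrench lying on the bench near the robot, along its x axis
- brush: bystander: hand brush lying on the bench, along its x axis
- jar: bystander: grey jar with a black lid, 64 mm across, 75 mm high, origin under its centre
Things that resemble listed ones, but are neither listed nor needed, are in the scene too. There is more than one size of the cutter_red; the one meant has the size given above. Leave any pink look-alike of the cutter_grey_b alone.

How it is judged:
By the outcome, as a careful person would: the job done as asked, in the order asked, and still so for the second after the job is handed in, with the robot touching nothing.
It also fails if it takes over 69 s, if anything falls off the work surface, if the arm or the gripper's body presses on something with over 40 N, if the wrist force passes 120 N, or if a joint passes its speed limit or range.

## Working session

There is one attempt and no reset: what is moved stays moved. The work goes in short steps, Python scripts to look and compute and a tool call to move; the robot and the scene stay as the last step left them, time stands still between calls to the robot, and variables do not carry over. Pictures are saved under pics/ and viewed, and the job is handed in when it is done.

Besides the shell and the picture viewer there is one more tool, called after ">>>" as a command line: name --pt "numbers of a row" for each row, then --argument value for the rest. send_rows: Moves the arm, as the interface text tells. Its arguments: {"type":"object","properties":{"series":{"type":"array","items":{"type":"array","items":{"type":"number"}}},"jaw":{"type":"number"},"grip_force":{"type":"number"}},"required":["series"]}

```bash
ls; mkdir -p pics
python3 - <<'E'
from rig import bot, optics
import cv2,pickle
fs={}
for n in("scene","top"):
    f=optics.grab_frame(n); fs[n]=f
    cv2.imwrite(f"pics/a_{n}.png",f["image"][:,:,::-1])
    print(n,f["camera_matrix"],f["origin"],f["orientation"],[k for k in f])
    for l in ["cutter_red","cutter_blue","cutter_grey_a","rack","slide","cell_red","cell_blue","cell_grey_a","push","carriage","crate"]:
        for fn in ("mark_of",):
            try: r=getattr(optics,fn)(l,f)
            except Exception as e: r=str(e); print(l,r); continue
            print(l,[(d["at"],round(d["confidence"],2)) for d in r])
pickle.dump(fs,open("a.pkl","wb"))
print(bot.get_state())
E
```

```text
pics
scene [[430.24149935   0.         276.98363494]
 [  0.         430.24149935 212.69341569]
 [  0.           0.           1.        ]] [1.13763044 0.68321798 0.74914366] [0.38946845 1.10040248 2.25567476] ['image', 'camera_matrix', 'origin', 'orientation', 'shot']
cutter_red [([0.5259, -0.3188, 0.0412], 0.63), ([0.668, -0.4767, 0.0251], 0.61)]
cutter_blue [([0.5239, -0.2502, 0.0423], 0.75)]
cutter_grey_a [([0.5963, 0.1957, 0.0433], 0.8), ([0.5745, -0.0306, -0.0031], 0.73), ([0.5716, 0.0874, 0.0454], 0.7), ([0.5133, -0.181, 0.0406], 0.62)]
rack [([0.5228, -0.2497, -0.0027], 0.82)]
slide [([0.5574, 0.1529, -0.0039], 0.84), ([0.5755, 0.0891, 0.0426], 0.63), ([0.5221, -0.2493, -0.0037], 0.19)]
cell_red [([0.5388, 0.2068, 0.0414], 0.56), ([0.5145, -0.1806, 0.04], 0.44)]
cell_blue [([0.5922, 0.1425, 0.0446], 0.75), ([0.5221, -0.2509, -0.0019], 0.41)]
cell_grey_a [([0.5745, 0.0883, 0.0429], 0.93), ([0.5954, 0.1963, 0.0424], 0.85), ([0.5568, 0.151, -0.0027], 0.37), ([0.4339, 0.018, 0.004], 0.34), ([0.744, -0.2336, 0.0027], 0.22)]
push [([0.4572, 0.1726, 0.0569], 0.66)]
carriage it knows: 
[... 1464 characters left out ...]
le, push, rack, slide, wheel, wrench
{'time_s': 1.0, 'qpos': array([-1.18801205e+00,  8.68984739e-02,  1.75912216e-01,  1.65979427e+00,
        7.41062701e-05,  1.57083323e+00]), 'joint_vel': array([ 0.00073618,  0.00023901,  0.00094256, -0.00133426,  0.00021561,
       -0.00142933]), 'joint_torque': array([-5.09074016e-04, -5.20109475e+01,  4.64869952e+01,  1.70047108e-03,
       -4.89530771e-05, -1.40563563e-05]), 'ee_pos': array([ 0.20544858, -0.51019116,  0.23129128]), 'ee_rot': array([3.08423796e+00, 5.97554799e-01, 1.19000893e-04]), 'wrist_force': array([-0.05312857,  0.02189707,  0.57052646]), 'ft_torque': array([ 0.0190148 , -0.06346174, -0.01038296]), 'opening': 0.08565570794190026}
```

View pics/a_scene.png

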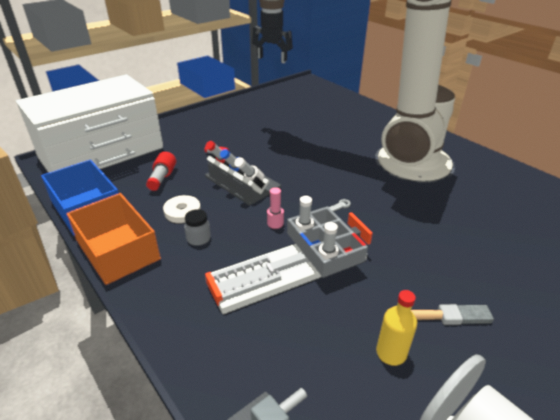

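View pics/a_top.png

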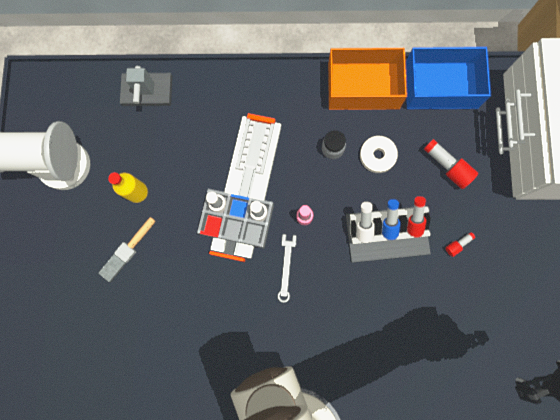

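The top view shows the rack at about (390,230) px, holding white, blue and red from left to right. The crate is at about (235,220), with the red cell at (212,226), the blue cell at (238,207) and the plate at (227,256). Pink and red look-alikes lie apart from these. Next I refine the geometry on enlarged crops.

```bash
cat > geo.py <<'E'
import numpy as np
from scipy.spatial.transform import Rotation as R
def proj(f,P):
    P=np.atleast_2d(P); o=np.array(f["origin"]); Rm=R.from_rotvec(f["orientation"]).as_matrix()
    c=(P-o)@Rm; K=f["camera_matrix"]
    x=np.c_[c[:,0],-c[:,1],-c[:,2]]; u=x@np.array(K).T
    return u[:,:2]/u[:,2:]
def Rz(t): return R.from_euler('z',t).as_matrix()
def fr(x,y,t,P): return np.atleast_2d(P)@Rz(t).T+np.array([x,y,0])
def cyl(r,z,n=40):
    a=np.linspace(0,2*np.pi,n); return np.c_[r*np.cos(a),r*np.sin(a),0*a+z]
def cutter(lean): # polylines in frame of foot, lean about y
    M=R.from_euler('y',lean).as_matrix()
    return [cyl(.022,0.0)@M.T,cyl(.022,.045)@M.T,cyl(.013,.045)@M.T,cyl(.013,.110)@M.T]
def rackmodel(x,y,t):
    L=[]
    for ly in(-.066,0,.066):
        for c in cutter(np.deg2rad(38)): L.append(fr(x,y,t,c+np.array([0,ly,.042])))
    L.append(fr(x,y,t,[[-.065,-.105,0],[.065,-.105,0],[.065,.105,0],[-.065,.105,0],[-.065,-.105,0]]))
    return L
def cratemodel(x,y,t):
    L=[]
    b=lambda x0,x1,y0,y1,z:np.array([[x0,y0,z],[x1,y0,z],[x1,y1,z],[x0,y1,z],[x0,y0,z]])
    for cx in(-.0275,.0275):
        for cy in(-.055,0,.055):
            L.append(fr(x,y,t,b(cx-.024,cx+.024,cy-.024,cy+.024,.082)))
    for cx,cy in((.0275,.055),(.0275,-.055)):
        for c in cutter(0): L.append(fr(x,y,t,c+np.array([cx,cy,.042])))
    L.append(fr(x,y,t,b(-.0585,.0585,-.086,.086,.082)))
    L.append(fr(x,y,t,b(-.09,.29,-.055,.055,.022)))
    L.append(fr(x,y,t,[[-.104,-.045,.04],[-.104,.045,.04],[-.104,.045,.076],[-.104,-.045,.076],[-.104,-.045,.04]]))
    return L
E
cat > draw.py <<'E'
import cv2,numpy as np
from geo import *
def draw(f,models,box,s,out):
    x0,y0,x1,y1=box
    im=cv2.resize(np.ascontiguousarray(f["image"][y0:y1,x0:x1,::-1]),None,fx=s,fy=s,interpolation=cv2.INTER_CUBIC)
    for m,col in models:
        for l in m:
            p=(proj(f,l)-[x0,y0]+.5)*s
            cv2.polylines(im,[np.round(p*8).astype(np.int32)],False,col,1,cv2.LINE_AA,3)
    cv2.imwrite(out,im)
E
python3 - <<'E'
import pickle; from draw import *
fs=pickle.load(open("a.pkl","rb"))
r=rackmodel(.521,-.2525,np.deg2rad(6)); c=cratemodel(.557,.151,np.deg2rad(-11.5))
m=[(r,(0,255,0)),(c,(0,255,0))]
draw(fs["top"],m,(340,185,440,270),8,"pics/b1.png")
draw(fs["top"],m,(190,105,290,265),3.7,"pics/b2.png")
draw(fs["scene"],m,(190,130,290,205),8,"pics/b3.png")
draw(fs["scene"],m,(200,180,380,310),4.4,"pics/b4.png")
E
python3 - <<'E'
from rig import bot,optics
print([n for n in dir(bot) if n[0]!='_'],[n for n in dir(optics) if n[0]!='_'])
E
```

```text
['IKError', 'get_state', 'job_done'] ['grab_frame', 'mark_of', 'recognise']
```

View pics/b1.png

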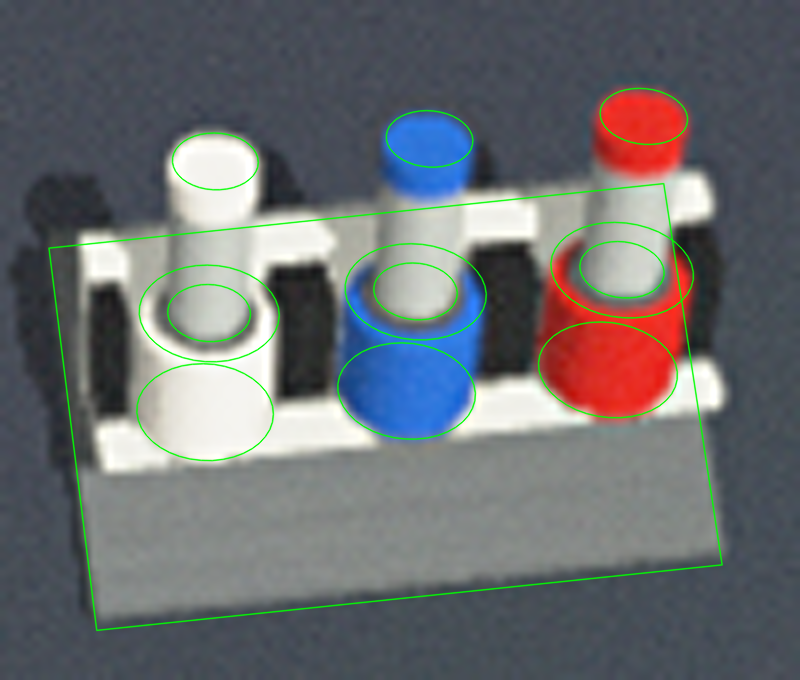

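View pics/b2.png

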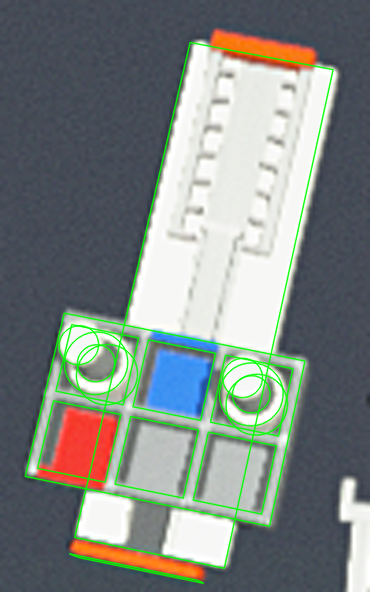

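View pics/b3.png

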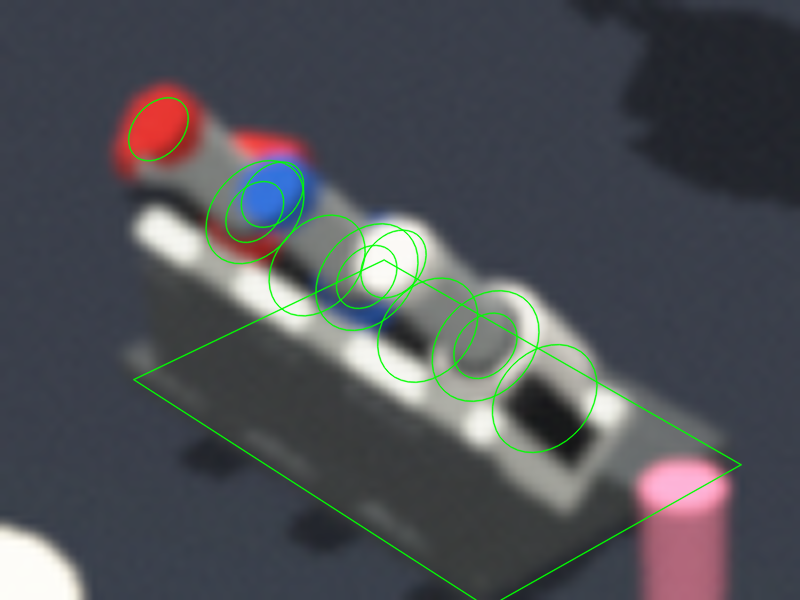

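View pics/b4.png

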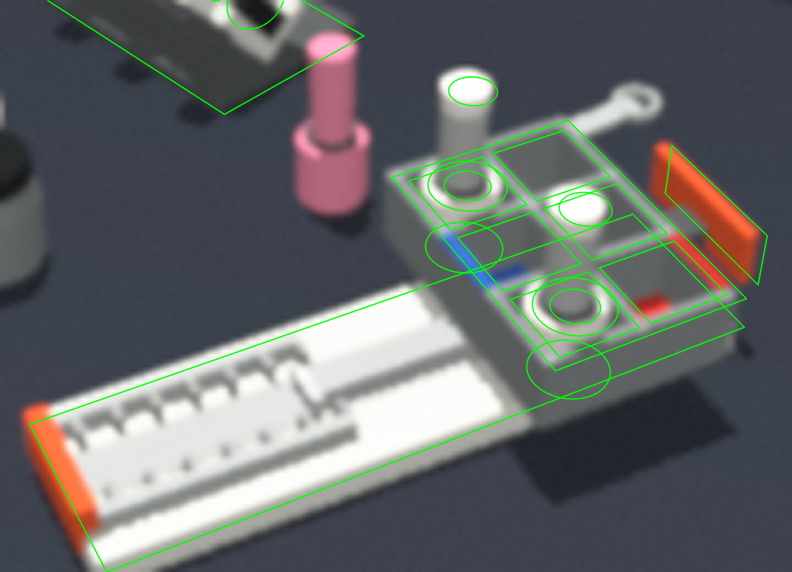

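Run:
```python
import pickle; from draw import *
fs=pickle.load(open("a.pkl","rb"))
draw(fs["top"],[],(193,182,278,266),9,"pics/c1.png")
draw(fs["scene"],[],(280,190,380,275),8,"pics/c2.png")
```

```text
(no output)
```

View pics/c1.png

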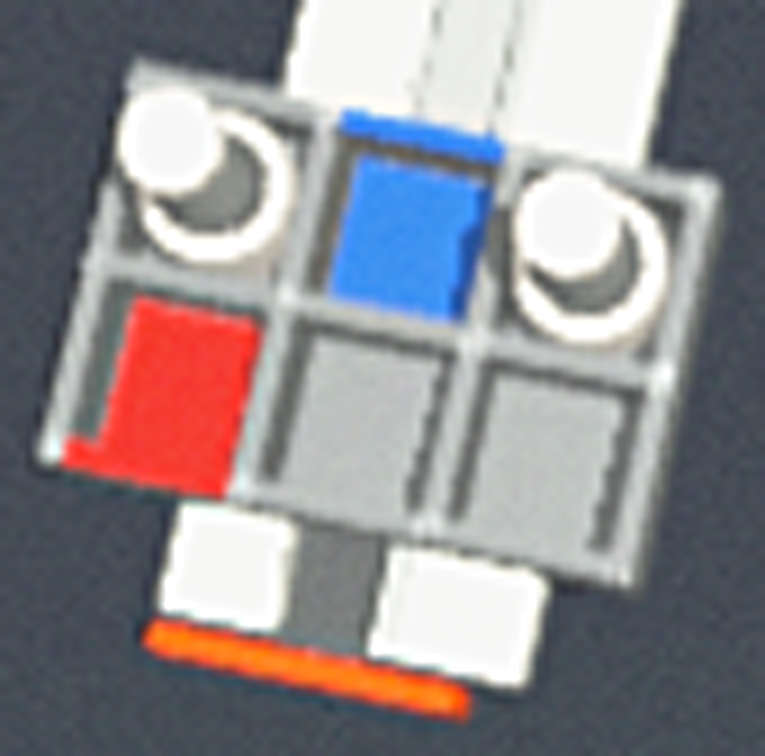

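View pics/c2.png

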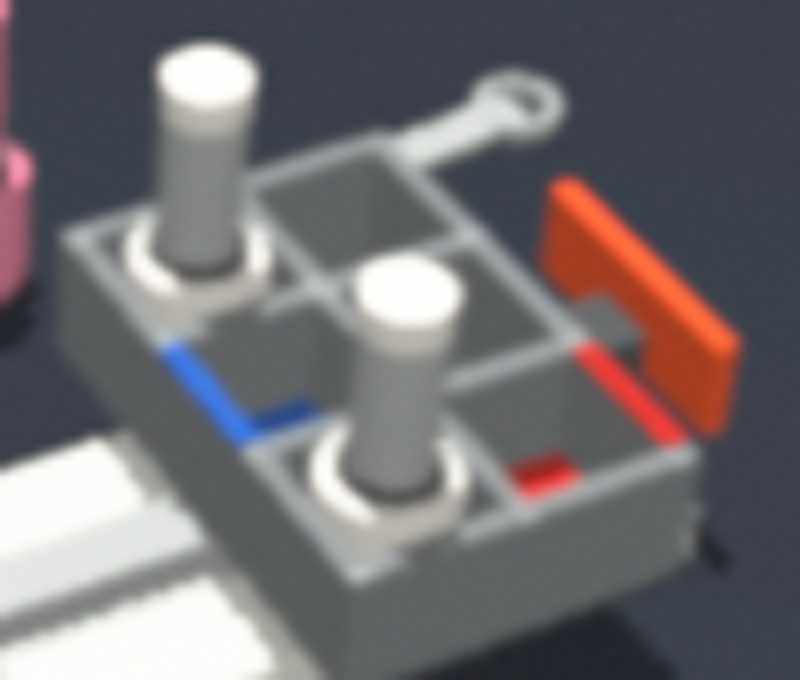

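```bash
cat > fit.py <<'E'
import pickle; from draw import *
from scipy.optimize import least_squares
fs=pickle.load(open("a.pkl","rb"))
px=lambda pts,s,o:(np.array(pts)/s)-.5+np.array(o)
A=.0585;B=.086
Pc=np.array([[A,B,.082],[A,-B,.082],[-A,B,.082],[-A,-B,.082]])
ct=px([(134,60),(722,182),(38,463),(635,590)],9,(193,182))
Pp=np.array([[-.104,.045,.076],[-.104,-.045,.076]]); pt=px([(142,645),(467,720)],9,(193,182))
cs=px([(358,584),(62,238),(698,450),(378,133)],8,(280,190))
def res(v,which="both"):
    r=[]
    if which!="scene":
        r+=[proj(fs["top"],fr(*v,Pc))-ct,proj(fs["top"],fr(*v,Pp))-pt]
    if which!="top": r+=[proj(fs["scene"],fr(*v,Pc))-cs]
    return np.vstack(r)
for w in("top","scene","both"):
    s=least_squares(lambda v:res(v,w).ravel(),[.557,.151,-.2]); print(w,s.x[:2]*1000,np.rad2deg(s.x[2])); print(np.round(res(s.x,w),2).tolist())
Rt=np.array([[.110*np.sin(np.deg2rad(38)),y,.042+.11*np.cos(np.deg2rad(38))] for y in(.066,0,-.066)])
rt=px([(215,160),(430,138),(642,115)],8,(340,185)); rs=px([(390,260),(274,193),(165,124)],8,(190,130))
def rr(v,w="both"):
    r=[]
    if w!="scene": r+=[proj(fs["top"],fr(*v,Rt))-rt]
    if w!="top": r+=[proj(fs["scene"],fr(*v,Rt))-rs]
    return np.vstack(r)
for w in("top","scene","both"):
    s=least_squares(lambda v:rr(v,w).ravel(),[.521,-.2525,.1]); print("rack",w,s.x[:2]*1000,np.rad2deg(s.x[2])); print(np.round(rr(s.x,w),2).tolist())
E
python3 fit.py
```

```text
top [557.49187947 148.84954669] -11.773165072229762
[[0.32, 0.49], [-0.01, 0.18], [0.25, -0.21], [-0.14, -0.53], [0.59, 0.58], [-1.0, -0.46]]
scene [557.61466886 145.96807537] -11.136375309900478
[[-0.1, 0.02], [-0.45, -0.3], [0.56, 0.28], [-0.04, -0.19]]
both [557.78363361 147.87318961] -11.667972809117472
[[0.65, 0.43], [0.34, 0.0], [0.66, -0.26], [0.3, -0.7], [1.04, 0.51], [-0.53, -0.6], [0.01, 0.5], [0.17, -0.11], [0.99, 1.0], [0.8, 0.21]]
rack top [ 521.16909943 -252.54033152] 6.031458045800807
[[-0.02, 0.03], [-0.13, -0.04], [0.15, 0.01]]
rack scene [ 518.9808969  -251.87108167] 4.272575088177053
[[0.06, 0.26], [-0.0, -0.27], [-0.06, -0.02]]
rack both [ 520.55265377 -251.87642406] 5.402660951809447
[[-0.02, -0.04], [-0.09, 0.18], [0.23, 0.51], [0.26, 0.46], [-0.18, 0.08], [-0.61, 0.46]]
```

```bash
cat > plan.py <<'E'
import numpy as np
from scipy.spatial.transform import Rotation as R
from geo import Rz
RX,RY,RT=.5207,-.2522,np.deg2rad(5.7)
CX,CY,CT=.5576,.1482,np.deg2rad(-11.6)
L=np.deg2rad(38)
def toolR(yaw,tilt):
    """tool x along yaw heading, z down; tilt>0: cutter-like lean (tool back leans towards +x heading)"""
    base=np.array([[1,0,0],[0,-1,0],[0,0,-1.]]).T
    return Rz(yaw)@R.from_euler('y',tilt).as_matrix()@base
def pickpose(lane,s,tilt=0,along=0):
    ax=np.array([np.sin(L),0,np.cos(L)])
    g=np.array([RX,RY,0])+Rz(RT)@(np.array([0,lane,.042])+(s+along)*ax)
    M=toolR(RT,tilt); return g+M[:,2]*.019,M
def cell(i,j): return np.array([CX,CY,.042])+Rz(CT)@np.array([.0275*i,.055*j,0])
def placepose(c,s,tilt,yaw,up=0):
    g=np.array(c)+[0,0,s+up]; M=toolR(yaw,tilt); return g+M[:,2]*.019,M
def rows(p0,M0,p1,M1,n):
    d=R.from_matrix(M0.T@M1).as_rotvec(); out=[];p=p0.copy();M=M0.copy()
    for k in range(n):
        pt=p0+(p1-p0)*(k+1)/n
        out.append(np.r_[1000*M.T@(pt-p),np.rad2deg(d/n)]); M=M@R.from_rotvec(d/n).as_matrix();p=pt
    return np.array(out)
def go(p1,M1,n,frm=None):
    from rig import bot
    if frm is None:
        s=bot.get_state(); frm=(np.array(s["ee_pos"]),R.from_rotvec(s["ee_rot"]).as_matrix())
    r=rows(*frm,p1,M1,n)
    print("max",np.abs(r[:,:3]).max().round(1),np.abs(r[:,3:]).max().round(2))
    print("["+",".join("["+",".join(f"{v:g}" for v in np.round(q,1 if False else 2))+"]" for q in r)+"]")
    return p1,M1
E
python3 - <<'E'
from plan import *
p,M=pickpose(0,.085)
print(p)
f=go(p+[0,0,.12],M,12)
go(p,M,5,f)
E
```

```text
[ 0.57277248 -0.24700248  0.08998091]
max 36.6 1.35
[[36.59,-8.91,1.78,0,-0,1.35],[36.37,-9.77,1.78,0,-0,1.35],[36.13,-10.63,1.78,0,-0,1.35],[35.86,-11.48,1.78,0,-0,1.35],[35.58,-12.32,1.78,0,-0,1.35],[35.28,-13.16,1.78,0,-0,1.35],[34.96,-13.99,1.78,0,-0,1.35],[34.62,-14.81,1.78,0,-0,1.35],[34.26,-15.62,1.78,0,-0,1.35],[33.88,-16.43,1.78,0,-0,1.35],[33.49,-17.22,1.78,0,-0,1.35],[33.07,-18.01,1.78,0,-0,1.35]]
max 24.0 0.0
[[0,0,24,0,0,0],[0,0,24,0,0,0],[0,0,24,0,0,0],[0,0,24,0,0,0],[0,0,24,0,0,0]]
```

>>> send_rows --pt "36.6 -8.9 1.8 0 0 1.35" --pt "36.4 -9.8 1.8 0 0 1.35" --pt "36.1 -10.6 1.8 0 0 1.35" --pt "35.9 -11.5 1.8 0 0 1.35" --pt "35.6 -12.3 1.8 0 0 1.35" --pt "35.3 -13.2 1.8 0 0 1.35" --pt "35 -14 1.8 0 0 1.35" --pt "34.6 -14.8 1.8 0 0 1.35" --jaw 0.55

```text
time_s: 1.8
ee_pos: [0.4515, -0.3335, 0.2169]
ee_rot: [3.127, 0.303, 0.0]
wrist_force: [0.6, -1.5, 0.7]
opening: 0.0468
```

>>> send_rows --pt "34.3 -15.6 1.8 0 0 1.35" --pt "33.9 -16.4 1.8 0 0 1.35" --pt "33.5 -17.2 1.8 0 0 1.35" --pt "33.1 -18 1.8 0 0 1.35" --pt "0 0 20 0 0 0" --pt "0 0 20 0 0 0" --pt "0 0 0 0 0 0" --pt "0 0 0 0 0 0"

```text
time_s: 2.6
ee_pos: [0.5727, -0.2469, 0.17]
ee_rot: [-3.137, -0.157, 0.001]
wrist_force: [-0.2, 0.4, 0.5]
opening: 0.0469
```

Run:
```python
from plan import *
from rig import bot,optics
import cv2
s=bot.get_state(); print(s["qpos"],s["opening"],s["ee_pos"],s["time_s"])
p,M=pickpose(0,.085); f=go(p,M,4)
from draw import *
for n,b in(("top",(340,160,440,270)),("scene",(190,90,290,205))):
    f=optics.grab_frame(n); draw(f,[],b,5.2,f"pics/d_{n}.png")
```

```text
[-4.07025507e-01  2.52099000e-01  2.45101925e-01  1.56423124e+00
 -2.39764502e-05  2.63456770e+00] 0.046888195425626986 [ 0.57269017 -0.24689381  0.16999016] 2.6
max 20.0 0.01
[[0.03,0.03,20,-0,0.01,0.01],[0.02,0.03,20,-0,0.01,0.01],[0.02,0.03,20,-0,0.01,0.01],[0.02,0.03,20,-0,0.01,0.01]]
```

View pics/d_scene.png

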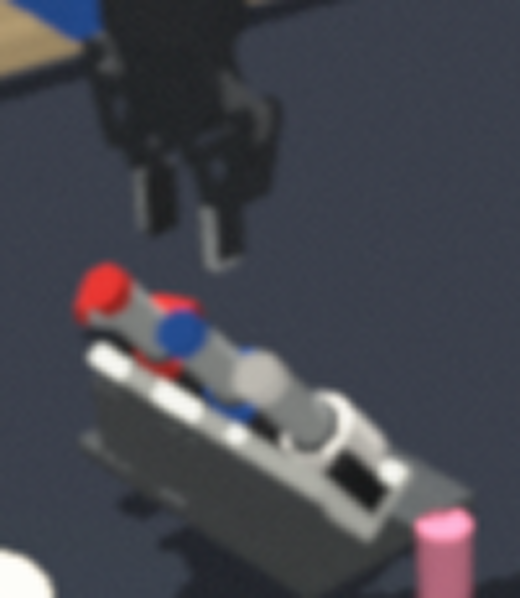

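View pics/d_top.png

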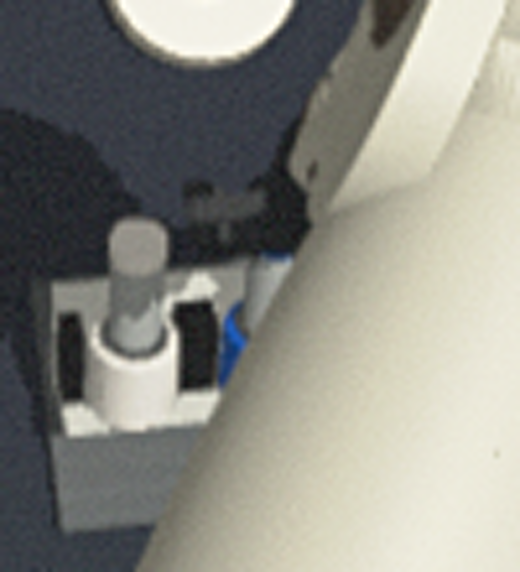

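The gripper sits above the blue shank and in line with it. At the crate, joint 6 would pass its range from this heading, so I turn the tool half round first.

>>> send_rows --pt "0 0 0 0 0 -8.58" --pt "0 0 0 0 0 -8.58" --pt "0 0 0 0 0 -8.58" --pt "0 0 0 0 0 -8.58" --pt "0 0 0 0 0 -8.58" --pt "0 0 0 0 0 -8.58" --pt "0 0 0 0 0 -8.58" --pt "0 0 0 0 0 -8.58"

```text
time_s: 3.5
ee_pos: [0.5731, -0.2474, 0.1713]
ee_rot: [2.496, 1.905, 0.002]
wrist_force: [0.8, 0.5, 0.7]
opening: 0.0469
```

>>> send_rows --pt "0 0 0 0 0 -8.58" --pt "0 0 0 0 0 -8.58" --pt "0 0 0 0 0 -8.58" --pt "0 0 0 0 0 -8.58" --pt "0 0 0 0 0 -8.58" --pt "0 0 0 0 0 -8.58" --pt "0 0 0 0 0 -8.58" --pt "0 0 0 0 0 -8.58"

```text
time_s: 4.3
ee_pos: [0.5731, -0.2474, 0.1712]
ee_rot: [0.988, 2.98, -0.0]
wrist_force: [1.4, -0.3, 0.2]
opening: 0.0471
```

>>> send_rows --pt "0 0 0 0 0 -8.58" --pt "0 0 0 0 0 -8.58" --pt "0 0 0 0 0 -8.58" --pt "0 0 0 0 0 -8.58" --pt "0 0 0 0 0 -8.4" --pt "0 0 0 0 0 0"

```text
time_s: 4.9
ee_pos: [0.5731, -0.2473, 0.1711]
ee_rot: [-0.16, 3.136, -0.001]
wrist_force: [0.4, 0.4, -0.1]
opening: 0.0472
```

```bash
sed -i "s/@base$/@base@np.diag([-1,-1,1.])/" plan.py
python3 - <<'E'
from plan import *
from rig import bot,optics
s=bot.get_state(); print(s["qpos"],s["opening"],s["ee_pos"],s["time_s"])
p,M=pickpose(0,.085); f=go(p,M,5)
E
```

```text
[-4.07393016e-01  2.51210587e-01  2.46092450e-01  1.56383904e+00
  1.23141141e-05 -5.09194272e-01] 0.047247305715392554 [ 0.57310995 -0.24731332  0.17105896] 4.9
max 16.2 0.03
[[0.09,0.08,16.22,-0.01,0.02,0.03],[0.08,0.08,16.22,-0.01,0.02,0.03],[0.08,0.08,16.22,-0.01,0.02,0.03],[0.07,0.07,16.22,-0.01,0.02,0.03],[0.07,0.07,16.22,-0.01,0.02,0.03]]
```

>>> send_rows --pt "0 0 20 0 0 0" --pt "0 0 20 0 0 0" --pt "0 0 20 0 0 0" --pt "0 0 14 0 0 0" --pt "0 0 6 0 0 0" --pt "0 0 0 0 0 0"

```text
time_s: 5.5
ee_pos: [0.5727, -0.2469, 0.0894]
ee_rot: [0.155, -3.137, -0.0]
wrist_force: [0.2, 0.2, -0.1]
opening: 0.0469
```

>>> send_rows --pt "0 0 0 0 0 0" --pt "0 0 0 0 0 0" --pt "0 0 0 0 0 0" --pt "0 0 0 0 0 0" --pt "0 0 0 0 0 0" --pt "0 0 0 0 0 0" --jaw 0 --grip_force 70

```text
time_s: 6.1
ee_pos: [0.5735, -0.2472, 0.091]
ee_rot: [-0.157, 3.136, -0.002]
wrist_force: [-0.5, -0.7, 5.4]
opening: 0.0245
```

>>> send_rows --pt "-3 0 -3.84 0 0 0" --pt "-6.2 0 -7.94 0 0 0" --pt "-9.2 0 -11.78 0 0 0" --pt "-9.2 0 -11.78 0 0 0" --pt "-9.2 0 -11.78 0 0 0" --pt "-9.2 0 -11.78 0 0 0" --pt "0 0 -20 0 0 0" --pt "0 0 -20 0 0 0"

```text
time_s: 6.9
ee_pos: [0.6193, -0.2418, 0.1888]
ee_rot: [0.158, -3.137, -0.001]
wrist_force: [0.1, -0.1, -3.0]
opening: 0.0249
```

Run:
```python
from plan import *
from rig import bot,optics
from draw import *
s=bot.get_state(); print(s["qpos"],s["opening"],s["ee_pos"],s["time_s"])
c=cell(1,0); print(c)
p,M=placepose(c,.085,-L,CT,.12)   # cutter vertical: tool tilts back by 38
f=go(p,M,12)
f=optics.grab_frame("scene"); draw(f,[],(150,60,350,210),4,f"pics/e.png")
```

```text
[-3.72501591e-01  3.63306876e-01  4.19949971e-01  1.62839007e+00
  4.31137472e-04 -4.73063253e-01] 0.024940519980466765 [ 0.61925809 -0.24183939  0.18879177] 6.9
[0.58453832 0.14267036 0.042     ]
max 31.9 3.15
[[-1.27,31.88,-3.58,0.48,-3.15,1.39],[-0.69,31.88,-3.79,0.48,-3.15,1.39],[-0.13,31.85,-4.04,0.48,-3.15,1.39],[0.41,31.81,-4.31,0.48,-3.15,1.39],[0.94,31.76,-4.62,0.48,-3.15,1.39],[1.45,31.69,-4.95,0.48,-3.15,1.39],[1.93,31.61,-5.31,0.48,-3.15,1.39],[2.4,31.51,-5.7,0.48,-3.15,1.39],[2.84,31.39,-6.11,0.48,-3.15,1.39],[3.25,31.27,-6.54,0.48,-3.15,1.39],[3.64,31.13,-6.99,0.48,-3.15,1.39],[4,30.97,-7.46,0.48,-3.15,1.39]]
```

View pics/e.png

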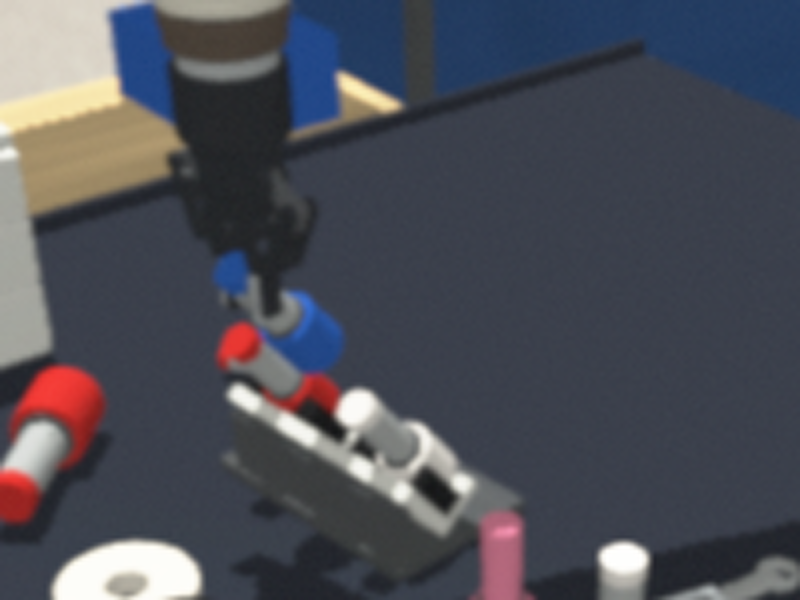

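Run:
```python
from plan import *
M0=toolR(RT,0)
c=cell(1,0)
p0=np.array([.6192,-.2417,.1889+.06])
p,M=placepose(c,.085,-L,CT,.14)
go(p,M,13,(p0,M0))
```

```text
max 29.4 2.9
[[-1.14,29.42,-0.24,0.44,-2.9,1.28],[-0.5,29.43,-0.43,0.44,-2.9,1.28],[0.13,29.43,-0.64,0.44,-2.9,1.28],[0.75,29.42,-0.89,0.44,-2.9,1.28],[1.36,29.39,-1.17,0.44,-2.9,1.28],[1.95,29.34,-1.48,0.44,-2.9,1.28],[2.52,29.28,-1.82,0.44,-2.9,1.28],[3.07,29.2,-2.19,0.44,-2.9,1.28],[3.6,29.11,-2.58,0.44,-2.9,1.28],[4.11,29,-3,0.44,-2.9,1.28],[4.59,28.88,-3.44,0.44,-2.9,1.28],[5.05,28.74,-3.91,0.44,-2.9,1.28],[5.48,28.59,-4.4,0.44,-2.9,1.28]]
```

>>> send_rows --pt "0 0 -30 0 0 0" --pt "0 0 -30 0 0 0" --pt "-1.1 29.4 -0.2 0.44 -2.9 1.28" --pt "-0.5 29.4 -0.4 0.44 -2.9 1.28" --pt "0.1 29.4 -0.6 0.44 -2.9 1.28" --pt "0.8 29.4 -0.9 0.44 -2.9 1.28" --pt "1.4 29.4 -1.2 0.44 -2.9 1.28" --pt "2 29.3 -1.5 0.44 -2.9 1.28"

```text
time_s: 7.75
ee_pos: [0.6076, -0.0647, 0.2497]
ee_rot: [0.051, 2.833, -0.043]
wrist_force: [0.5, 0.3, -2.3]
opening: 0.0246
```

>>> send_rows --pt "2.5 29.3 -1.8 0.44 -2.9 1.28" --pt "3.1 29.2 -2.2 0.44 -2.9 1.28" --pt "3.6 29.1 -2.6 0.44 -2.9 1.28" --pt "4.1 29 -3 0.44 -2.9 1.28" --pt "4.6 28.9 -3.4 0.44 -2.9 1.28" --pt "5 28.7 -3.9 0.44 -2.9 1.28" --pt "5.5 28.6 -4.4 0.44 -2.9 1.28" --pt "0 0 0 0 0 0"

```text
time_s: 8.55
ee_pos: [0.5938, 0.1431, 0.2502]
ee_rot: [0.245, 2.469, -0.083]
wrist_force: [0.6, -0.5, -3.5]
opening: 0.0246
```

>>> send_rows --pt "0 0 0 0 0 0"

```text
time_s: 8.65
ee_pos: [0.5945, 0.1406, 0.251]
ee_rot: [0.246, 2.47, -0.085]
wrist_force: [-0.3, 0.2, -1.9]
opening: 0.0244
```

```bash
cat > look.py <<'E'
import sys,pickle
from plan import *
from rig import bot,optics
from draw import *
tag=sys.argv[1]; i,j=int(sys.argv[2]),int(sys.argv[3])
s=bot.get_state(); print(s["qpos"],s["opening"],s["ee_pos"],s["time_s"])
M=R.from_rotvec(s["ee_rot"]).as_matrix(); g=s["ee_pos"]-.019*M[:,2]
A=np.array([0,0,1.])
ax=M@(toolR(0,-L).T@A)
foot=g-.085*ax; c=cell(i,j); print("axis",ax,"foot",foot,"off cell mm",(Rz(CT).T@(foot-c))*1000)
M3=R.align_vectors([ax],[[0,0,1]])[0].as_matrix()
mod=[l@M3.T+foot for l in cutter(0)]
box=cratemodel(CX,CY,CT)
fs={}
for n in("top","scene"):
    f=optics.grab_frame(n); fs[n]=f
    q=proj(f,np.vstack([foot,c,foot+.11*ax])); m=q.mean(0)
    x0,y0=[int(v) for v in m-[48,42]]; x0=max(x0,0);y0=max(y0,0)
    draw(f,[(mod,(0,255,255)),(box,(0,255,0))] if len(sys.argv)<5 else [],(x0,y0,x0+98,y0+74),8,f"pics/{tag}_{n}.png"); print(n,x0,y0)
pickle.dump(fs,open(tag+".pkl","wb"))
E
python3 look.py f 1 0
```

```text
[ 0.39304626 -0.3372425  -0.32850509  1.00584541 -0.35022825  0.48769708] 0.02444982645562552 [0.5945322  0.14064607 0.25102767] 8.65
axis [ 1.49788998e-03 -3.40334588e-05  9.99998878e-01] foot [0.58296067 0.14296123 0.18101721] off cell mm [-1.60391724e+00 -3.23021308e-02  1.39017207e+02]
top 184 158
scene 271 161
```

View pics/f_scene.png

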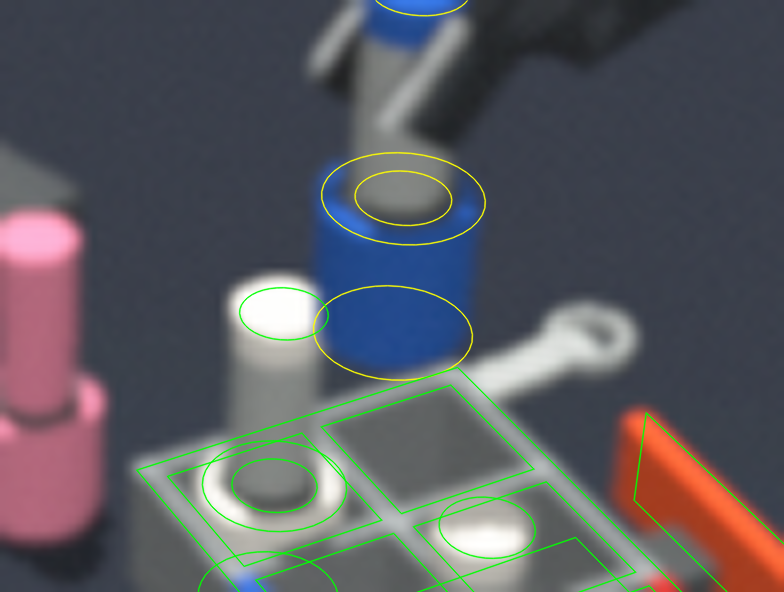

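View pics/f_top.png

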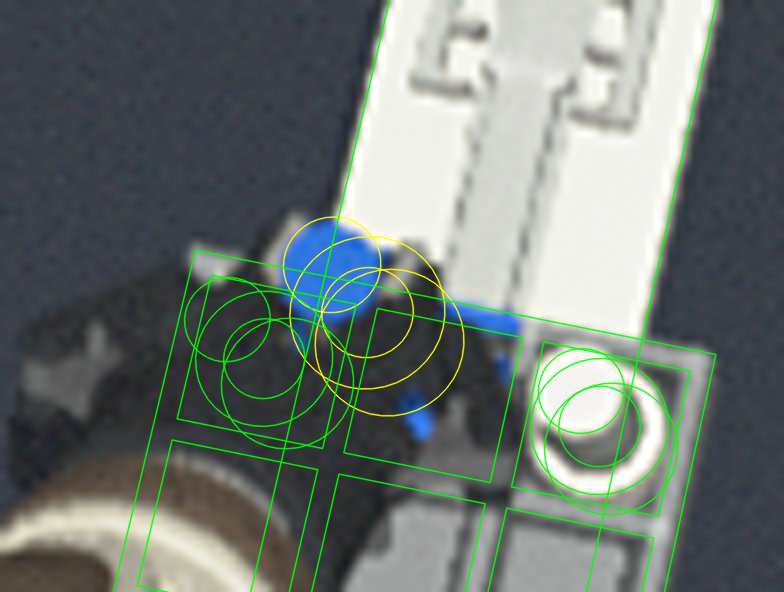

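```bash
cat > dn.py <<'E'
import sys
from plan import *
# world/crate-frame shift (mm) -> tool coordinates for placing orientation
d=np.array([float(v) for v in sys.argv[1:4]])
M=toolR(0,-L); print(np.round(M.T@d,2))
E
python3 dn.py 1 0 0; python3 dn.py 0 0 -10; python3 dn.py 0 1 0
```

```text
[-0.79  0.    0.62]
[6.16 0.   7.88]
[0. 1. 0.]
```

>>> send_rows --pt "8.62 0 11.03 0 0 0" --pt "8.62 0 11.03 0 0 0" --pt "8.62 0 11.03 0 0 0" --pt "8.62 0 11.03 0 0 0" --pt "8.62 0 11.03 0 0 0" --pt "7.7 0 11.8 0 0 0" --pt "0 0 0 0 0 0"

```text
time_s: 9.45
ee_pos: [0.5952, 0.1389, 0.1642]
ee_rot: [0.249, 2.472, -0.088]
wrist_force: [-0.1, -0.3, -2.6]
opening: 0.0244
```

>>> send_rows --pt "0 0 0 0 0 0"

```text
time_s: 9.55
ee_pos: [0.5962, 0.1393, 0.1675]
ee_rot: [0.249, 2.468, -0.086]
wrist_force: [1.2, -0.6, -2.3]
opening: 0.0244
```

```bash
python3 look.py g 1 0
```

```text
[ 0.39000108 -0.33437186 -0.48787888  0.84224391 -0.35034777  0.48690133] 0.024362922582277985 [0.59622418 0.13932094 0.16745558] 9.55
axis [3.02651391e-04 1.81775003e-05 9.99999954e-01] foot [0.58474211 0.14166091 0.09743121] off cell mm [ 0.40260161 -0.9478523  55.43121384]
top 187 162
scene 268 181
```

View pics/g_scene.png

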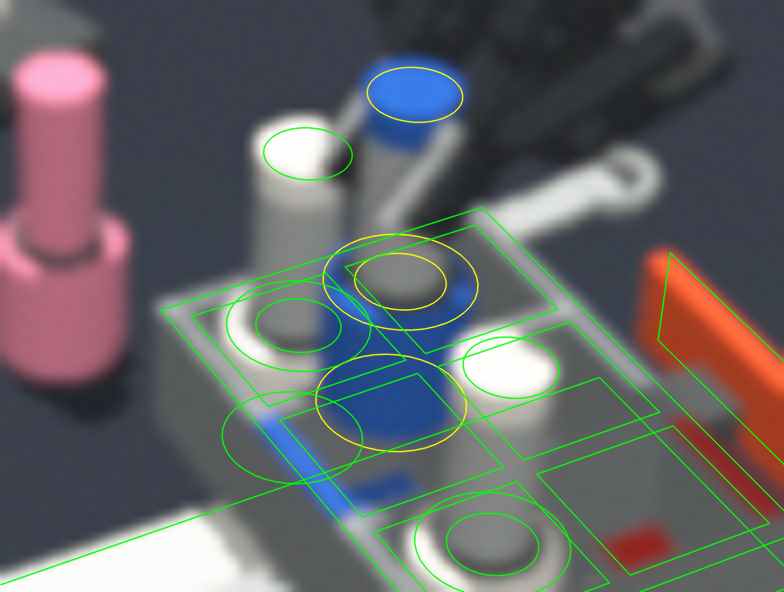

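View pics/g_top.png

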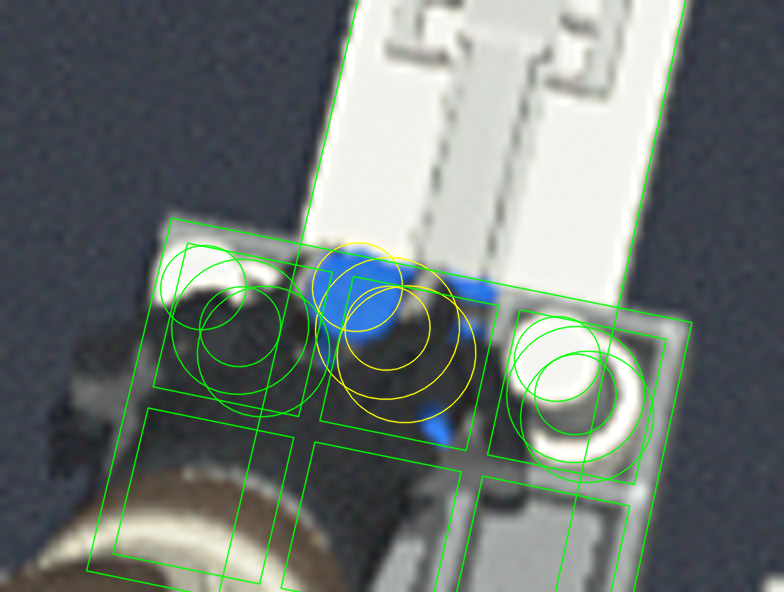

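```bash
cat > heldfit.py <<'E'
import pickle,sys,cv2
from draw import *
from scipy.optimize import minimize
# per-camera fit of upright cutter xy (known z) by silhouette edges of its coloured parts
def colmask(im,col):
    im=im.astype(float)/255
    r,g,b=im[...,0],im[...,1],im[...,2]
    return np.clip(((b-np.maximum(r,g*0.9)) if col=="blue" else (r-np.maximum(g,b)))/0.25,0,1)
def sil(f,x,y,z,parts,S,box):
    x0,y0,x1,y1=box; m=np.zeros(((y1-y0)*S,(x1-x0)*S),np.uint8)
    for (r,za,zb) in parts:
        P=np.vstack([cyl(r,za),cyl(r,zb)])+[x,y,z]
        q=((proj(f,P)-[x0,y0]+.5)*S)
        h=cv2.convexHull(q.astype(np.float32))
        cv2.fillPoly(m,[np.round(h*16).astype(np.int32)],255,shift=4)
    m=cv2.resize(m,(x1-x0,y1-y0),interpolation=cv2.INTER_AREA)/255.
    return cv2.GaussianBlur(m,(0,0),.6)
E
python3 - <<'E'
import pickle; from heldfit import *
fs=pickle.load(open("g.pkl","rb"))
for n in fs:
    f=fs[n]; q=proj(f,[[.5847,.1417,.15]])[0].astype(int)
    x0,y0=q-[48,42]
    m=colmask(f["image"],"blue")[y0:y0+74,x0:x0+98]
    cv2.imwrite(f"pics/h_{n}.png",cv2.resize((m*255).astype(np.uint8),None,fx=6,fy=6,interpolation=cv2.INTER_NEAREST))
    print(n,x0,y0)
E
```

```text
top 186 159
scene 269 170
```

View pics/h_scene.png

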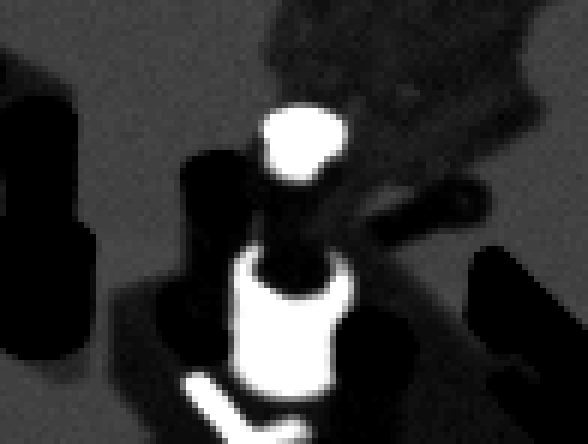

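View pics/h_top.png

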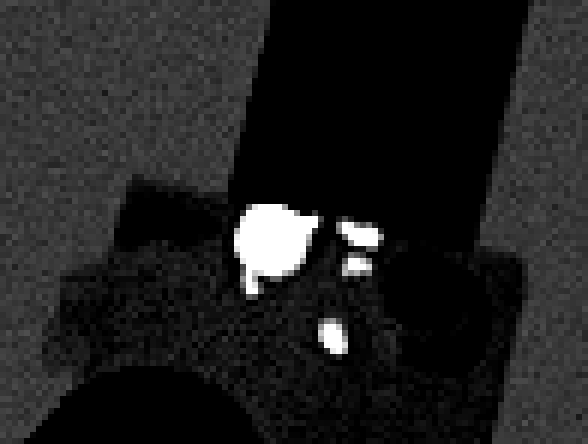

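```bash
cat > hf2.py <<'E'
import pickle; from heldfit import *
from scipy.optimize import least_squares
fs=pickle.load(open("g.pkl","rb"))
def ext(f,x,y,z0,z,r):
    q=proj(f,cyl(r,z,200)+[x,y,z0]); return q
z0=.0970
def obs(z,o,s): return np.array(z)/s-.5+np.array(o)
f=fs["scene"]; o=(269,170)
lx=260/6-.5+269; rx=348/6-.5+269; ty=102/6-.5+170; cl=231/6-.5+269; bot=398/6-.5+170
def rs(v):
    t=ext(f,*v,z0,.11,.013); b=ext(f,*v,z0,0.003,.022); c=ext(f,*v,z0,.02,.022)
    return [t[:,0].min()-lx,t[:,0].max()-rx,t[:,1].min()-ty,c[:,0].min()-cl,b[:,1].max()-bot]
s=least_squares(rs,[.5847,.1417],diff_step=1e-3); print("scene",s.x*1000,np.round(s.fun,2))
f=fs["top"]; o=(186,159)
a=[234/6-.5+186,308/6-.5+186,204/6-.5+159]
def rt(v):
    t=ext(f,*v,z0,.11,.013); return [t[:,0].min()-a[0],t[:,0].max()-a[1],t[:,1].min()-a[2]]
s=least_squares(rt,[.5847,.1417],diff_step=1e-3); print("top",s.x*1000,np.round(s.fun,2))
E
python3 hf2.py
```

```text
scene [581.88387698 137.93580569] [ 1.32 -1.45  1.3   0.14 -1.12]
top [583.19550198 142.73307568] [ 0.54 -0.54  0.  ]
```

```bash
sed -i 's/colmask/colmask/; s/,c\[:,0\].min()-cl,/,c[:,0].min()-cl-1,/' hf2.py; python3 hf2.py; sed 's#lx=260#lx=260#; s/,c\[:,0\].min()-cl-1,/,/' hf2.py > hf3.py; python3 hf3.py
python3 - <<'E'
import pickle; from draw import *
fs=pickle.load(open("g.pkl","rb"))
f=fs["scene"]
# overlays: blue at scene-fit; crate at scene-fit
def cut(x,y,z): return [l+[x,y,z] for l in cutter(0)]
draw(f,[(cut(.582,.1385,.097),(0,255,255)),(cratemodel(.5576,.146,np.deg2rad(-11.14)),(0,255,0))],(268,181,366,255),8,"pics/i_scene.png")
f=fs["top"]
draw(f,[(cut(.5832,.1427,.097),(0,255,255)),(cratemodel(.5575,.1488,np.deg2rad(-11.77)),(0,255,0))],(187,162,285,236),8,"pics/i_top.png")
E
```

```text
scene [581.29242303 138.34730293] [ 1.65 -1.13  1.29 -0.55 -1.13]
top [583.19550198 142.73307568] [ 0.54 -0.54  0.  ]
scene [581.76071643 138.0215071 ] [ 1.39 -1.39  1.29 -1.12]
top [583.19550198 142.73307568] [ 0.54 -0.54  0.  ]
```

View pics/i_scene.png

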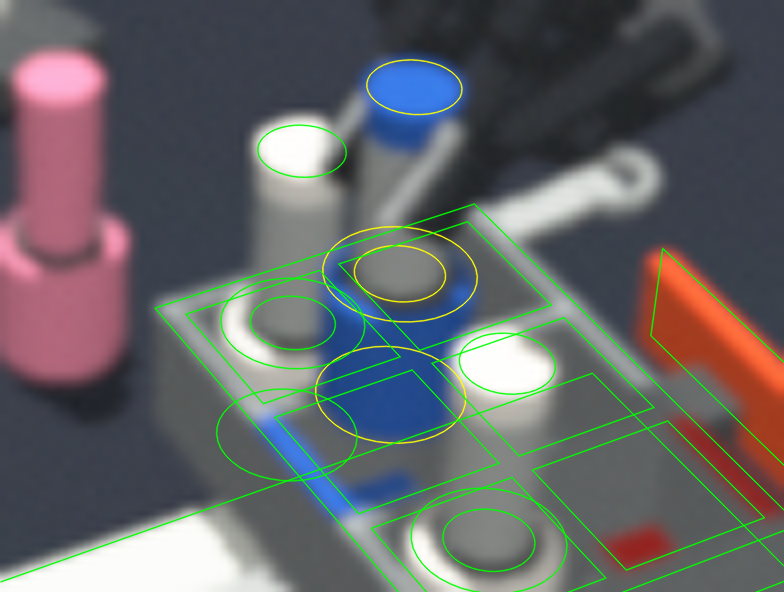

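View pics/i_top.png

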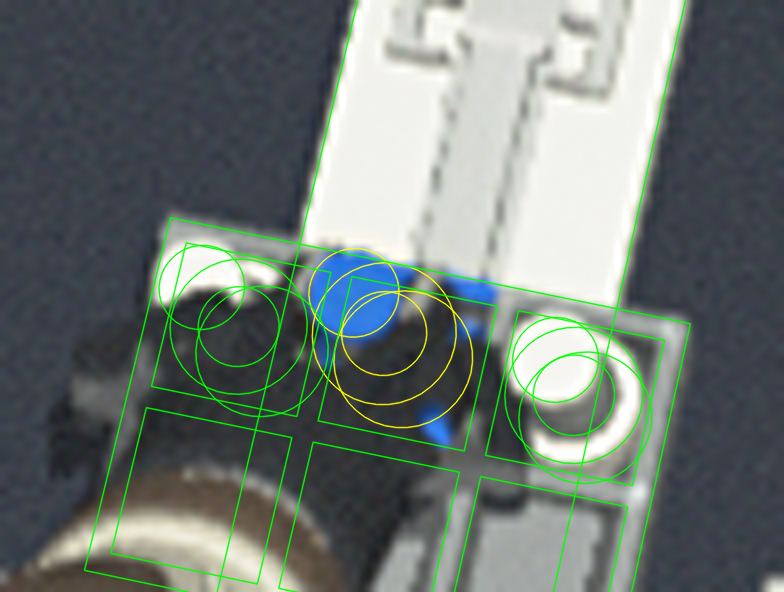

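>>> send_rows --pt "-1.2 1.3 0.9 0 0 0" --pt "4.9 0 6.3 0 0 0" --pt "3.1 0 3.94 0 0 0" --pt "3.1 0 3.94 0 0 0" --pt "0 0 0 0 0 0"

```text
time_s: 10.15
ee_pos: [0.5974, 0.1401, 0.1481]
ee_rot: [0.249, 2.47, -0.087]
wrist_force: [1.3, 0.7, -3.5]
opening: 0.0246
```

```bash
python3 look.py j 1 0 raw
```

```text
[ 0.3905913  -0.32412754 -0.51695339  0.80479252 -0.35049334  0.48748665] 0.02458556692455795 [0.5973609  0.14013263 0.14810443] 10.15
axis [1.91090171e-03 4.89204542e-04 9.99998055e-01] foot [0.58576611 0.14243904 0.07809753] off cell mm [1.24922360e+00 2.02932974e-02 3.60975270e+01]
top 188 162
scene 268 186
```

View pics/j_scene.png

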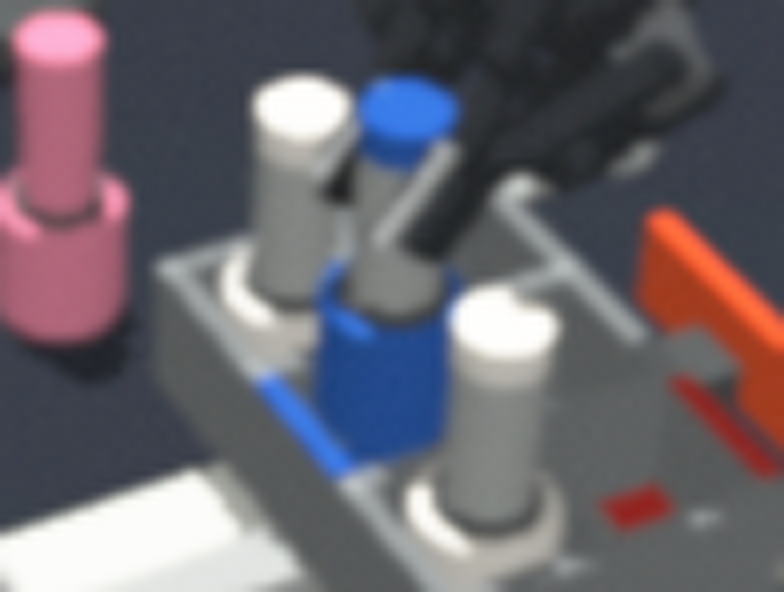

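View pics/j_top.png

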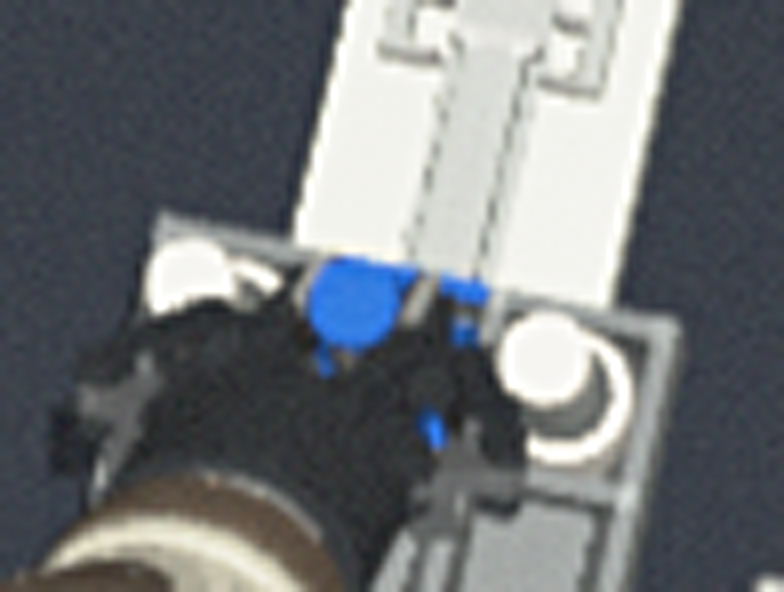

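The foot is inside the rim, about 4 mm below it, and I feel no contact force. I continue down.

>>> send_rows --pt "4.6 0 5.9 0 0 0" --pt "4.6 0 5.9 0 0 0" --pt "4.6 0 5.9 0 0 0" --pt "4.6 0 5.9 0 0 0" --pt "0 0 0 0 0 0"

```text
time_s: 10.75
ee_pos: [0.5972, 0.14, 0.1176]
ee_rot: [0.249, 2.47, -0.087]
wrist_force: [-0.1, -0.3, -3.5]
opening: 0.0245
```

>>> send_rows --pt "1.23 0 1.58 0 0 0" --pt "0.62 0 0.79 0 0 0" --pt "0.62 0 0.79 0 0 0" --pt "0 0 0 0 0 0"

```text
time_s: 11.15
ee_pos: [0.598, 0.1403, 0.1158]
ee_rot: [0.25, 2.468, -0.086]
wrist_force: [0.6, -0.9, -2.4]
opening: 0.0244
```

>>> send_rows --pt "0.62 0 0.79 0 0 0" --pt "0.62 0 0.79 0 0 0" --pt "0 0 0 0 0 0"

```text
time_s: 11.45
ee_pos: [0.598, 0.1403, 0.1137]
ee_rot: [0.25, 2.468, -0.086]
wrist_force: [-0.2, 0.8, -3.3]
opening: 0.0244
```

>>> send_rows --pt "0.62 0 0.79 0 0 0" --pt "0 0 0 0 0 0"

```text
time_s: 11.65
ee_pos: [0.5984, 0.1405, 0.1137]
ee_rot: [0.25, 2.467, -0.085]
wrist_force: [-3.8, 0.1, 2.7]
opening: 0.0246
```

The force went from −3 N to +2.7 N, so it stands on the floor. I open the jaws a little and back off along the tool axis.

>>> send_rows --pt "0.2 0 0.3 0 0 0" --pt "0 0 0 0 0 0" --pt "0 0 0 0 0 0" --jaw 0.46

```text
time_s: 11.95
ee_pos: [0.598, 0.1403, 0.1124]
ee_rot: [0.25, 2.468, -0.086]
wrist_force: [-0.7, 0.5, -0.6]
opening: 0.0393
```

>>> send_rows --pt "0 0 -6 0 0 0" --pt "0 0 -15 0 0 0" --pt "0 0 -25 0 0 0" --pt "0 0 -35 0 0 0" --pt "0 0 -35 0 0 0"

```text
time_s: 12.45
ee_pos: [0.5269, 0.1544, 0.2047]
ee_rot: [0.25, 2.468, -0.086]
wrist_force: [0.9, 0.3, 0.8]
opening: 0.0392
```

Run:
```python
from plan import *
from rig import bot,optics
from draw import *
f=optics.grab_frame("scene"); draw(f,[],(260,150,400,255),5.6,"pics/k.png")
f=optics.grab_frame("top"); draw(f,[],(190,160,440,270),3,"pics/k2.png")
p,M=pickpose(-.066,.085)
s=bot.get_state();print(s["qpos"],s["time_s"])
f=go(p+[0,0,.08],M,15); go(p,M,5,f)
```

```text
[ 0.49178814 -0.47650239 -0.50188102  0.99674855 -0.40377143  0.57871065] 12.55
max 31.4 2.54
[[-5.97,-29.93,7.9,-0.37,2.54,-1.11],[-5.73,-30.09,7.45,-0.37,2.54,-1.11],[-5.47,-30.25,7.01,-0.37,2.54,-1.11],[-5.18,-30.39,6.58,-0.37,2.54,-1.11],[-4.87,-30.53,6.16,-0.37,2.54,-1.11],[-4.54,-30.66,5.76,-0.37,2.54,-1.11],[-4.2,-30.78,5.37,-0.37,2.54,-1.11],[-3.83,-30.89,4.99,-0.37,2.54,-1.11],[-3.44,-30.99,4.63,-0.37,2.54,-1.11],[-3.04,-31.08,4.29,-0.37,2.54,-1.11],[-2.62,-31.16,3.97,-0.37,2.54,-1.11],[-2.19,-31.24,3.66,-0.37,2.54,-1.11],[-1.74,-31.3,3.37,-0.37,2.54,-1.11],[-1.28,-31.35,3.11,-0.37,2.54,-1.11],[-0.8,-31.38,2.86,-0.37,2.54,-1.11]]
max 16.0 0.0
[[0,0,16,0,0,0],[0,0,16,0,0,0],[0,0,16,0,0,0],[0,0,16,0,0,0],[0,0,16,0,0,0]]
```

View pics/k.png

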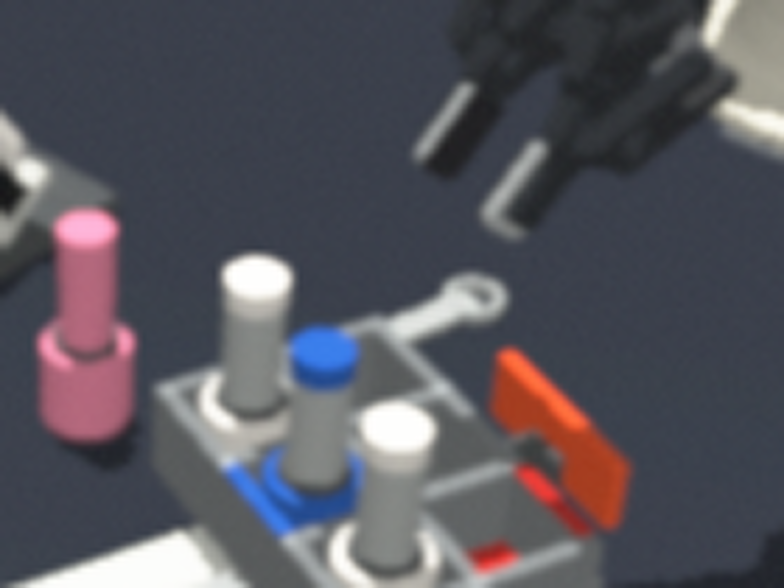

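View pics/k2.png

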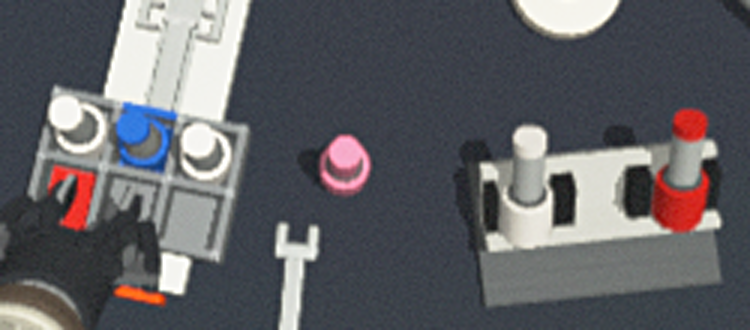

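The blue cutter stands upright in its cell, at about (320,420) px in the scene crop. Now I fetch the red one.

>>> send_rows --pt "-6 -29.9 7.9 -0.37 2.54 -1.11" --pt "-5.7 -30.1 7.5 -0.37 2.54 -1.11" --pt "-5.5 -30.3 7 -0.37 2.54 -1.11" --pt "-5.2 -30.4 6.6 -0.37 2.54 -1.11" --pt "-4.9 -30.5 6.2 -0.37 2.54 -1.11" --pt "-4.5 -30.7 5.8 -0.37 2.54 -1.11" --pt "-4.2 -30.8 5.4 -0.37 2.54 -1.11" --pt "-3.8 -30.9 5 -0.37 2.54 -1.11" --jaw 0.55

```text
time_s: 13.35
ee_pos: [0.5551, -0.097, 0.1828]
ee_rot: [0.052, 2.837, -0.046]
wrist_force: [-0.5, 0.4, 0.8]
opening: 0.047
```

>>> send_rows --pt "-3.4 -31 4.6 -0.37 2.54 -1.11" --pt "-3 -31.1 4.3 -0.37 2.54 -1.11" --pt "-2.6 -31.2 4 -0.37 2.54 -1.11" --pt "-2.2 -31.2 3.7 -0.37 2.54 -1.11" --pt "-1.7 -31.3 3.4 -0.37 2.54 -1.11" --pt "-1.3 -31.4 3.1 -0.37 2.54 -1.11" --pt "-0.8 -31.4 2.9 -0.37 2.54 -1.11" --pt "0 0 0 0 0 0"

```text
time_s: 14.15
ee_pos: [0.5789, -0.3173, 0.1608]
ee_rot: [0.152, -3.125, -0.0]
wrist_force: [-0.6, 1.2, -0.8]
opening: 0.0471
```

>>> send_rows --pt "0 0 0 0 0 0"

```text
time_s: 14.25
ee_pos: [0.5789, -0.3146, 0.1633]
ee_rot: [0.153, -3.129, 0.001]
wrist_force: [0.1, 1.2, -0.2]
opening: 0.0472
```

Run:
```python
from plan import *
p,M=pickpose(-.066,.085); print(p)
go(p,M,4)
```

```text
[ 0.57932758 -0.31267614  0.08998091]
max 18.3 0.13
[[-0.32,0.47,18.33,-0,-0.13,-0.02],[-0.28,0.47,18.33,-0,-0.13,-0.02],[-0.24,0.47,18.33,-0,-0.13,-0.02],[-0.2,0.47,18.33,-0,-0.13,-0.02]]
```

>>> send_rows --pt "-0.3 0.5 20 0 -0.13 0" --pt "-0.3 0.5 20 0 -0.13 0" --pt "-0.2 0.5 20 0 -0.13 0" --pt "-0.2 0 8 0 -0.1 0" --pt "0 0 5 0 0 0" --pt "0 0 0 0 0 0"

```text
time_s: 14.85
ee_pos: [0.5795, -0.3123, 0.0925]
ee_rot: [-0.156, 3.136, -0.003]
wrist_force: [-0.3, -0.1, 0.0]
opening: 0.047
```

Run:
```python
from plan import *
from rig import bot,optics
p,M=pickpose(-.066,.085); 
go(p,M,1)
from draw import *
f=optics.grab_frame("scene"); draw(f,[],(170,90,290,190),6,"pics/l.png")
```

```text
max 2.5 0.12
[[0.2,-0.38,2.51,-0.12,0.11,0]]
```

View pics/l.png

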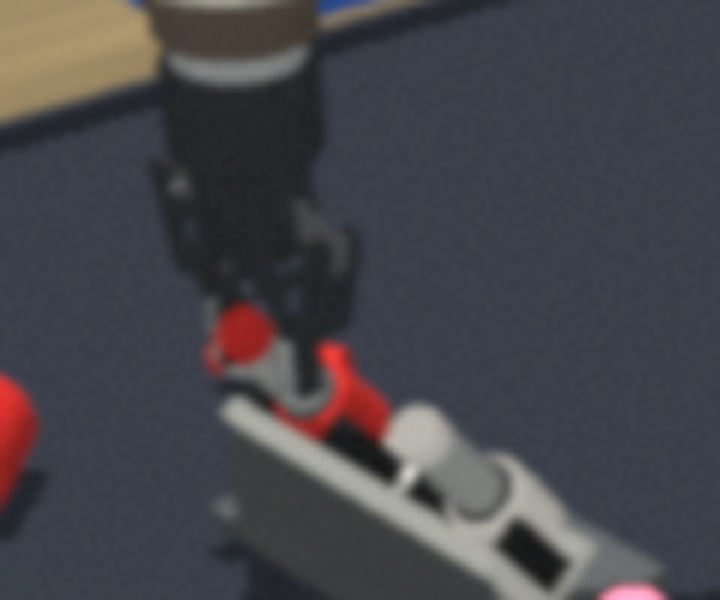

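Both fingers straddle the red shank. I go down 2 mm and grip.

>>> send_rows --pt "0.1 -0.2 2 0 0 0" --pt "0 0 0 0 0 0" --pt "0 0 0 0 0 0" --pt "0 0 0 0 0 0" --pt "0 0 0 0 0 0" --pt "0 0 0 0 0 0" --pt "0 0 0 0 0 0" --jaw 0 --grip_force 70

```text
time_s: 15.6
ee_pos: [0.5799, -0.3132, 0.0908]
ee_rot: [-0.155, 3.135, -0.004]
wrist_force: [0.7, -0.2, 5.6]
opening: 0.0247
```

>>> send_rows --pt "-3 0 -3.84 0 0 0" --pt "-6.2 0 -7.94 0 0 0" --pt "-9.2 0 -11.78 0 0 0" --pt "-9.2 0 -11.78 0 0 0" --pt "-9.2 0 -11.78 0 0 0" --pt "-9.2 0 -11.78 0 0 0" --pt "0 0 -40 0 0 0" --pt "0 0 -40 0 0 0"

```text
time_s: 16.4
ee_pos: [0.6246, -0.3075, 0.228]
ee_rot: [0.156, -3.136, -0.001]
wrist_force: [1.8, 0.2, -2.3]
opening: 0.0242
```

Run:
```python
from plan import *
from rig import bot
c=cell(-1,1); print(c, bot.get_state()["wrist_force"])
c=c+Rz(CT)@np.array([.0012,.0003,0])
p,M=placepose(c,.085,-L,CT,.14)
go(p,M,16)
```

```text
[0.54172097 0.20760628 0.042     ] [ 1.75112549  0.23154956 -2.26823654]
max 32.3 2.36
[[1.19,32.33,-1.48,0.36,-2.36,1.04],[1.71,32.29,-1.74,0.36,-2.36,1.04],[2.22,32.25,-2.03,0.36,-2.36,1.04],[2.71,32.19,-2.33,0.36,-2.36,1.04],[3.19,32.12,-2.65,0.36,-2.36,1.04],[3.66,32.04,-3,0.36,-2.36,1.04],[4.11,31.95,-3.36,0.36,-2.36,1.04],[4.54,31.85,-3.74,0.36,-2.36,1.04],[4.96,31.74,-4.13,0.36,-2.36,1.04],[5.35,31.62,-4.54,0.36,-2.36,1.04],[5.73,31.48,-4.97,0.36,-2.36,1.04],[6.09,31.34,-5.41,0.36,-2.36,1.04],[6.42,31.2,-5.87,0.36,-2.36,1.04],[6.74,31.04,-6.33,0.36,-2.36,1.04],[7.03,30.87,-6.81,0.36,-2.36,1.04],[7.3,30.7,-7.3,0.36,-2.36,1.04]]
```

>>> send_rows --pt "1.2 32.3 -1.5 0.36 -2.36 1.04" --pt "1.7 32.3 -1.7 0.36 -2.36 1.04" --pt "2.2 32.3 -2 0.36 -2.36 1.04" --pt "2.7 32.2 -2.3 0.36 -2.36 1.04" --pt "3.2 32.1 -2.7 0.36 -2.36 1.04" --pt "3.7 32 -3 0.36 -2.36 1.04" --pt "4.1 32 -3.4 0.36 -2.36 1.04" --pt "4.5 31.9 -3.7 0.36 -2.36 1.04"

```text
time_s: 17.2
ee_pos: [0.5892, -0.0502, 0.2395]
ee_rot: [0.068, 2.808, -0.049]
wrist_force: [-0.2, 0.5, -3.4]
opening: 0.0242
```

>>> send_rows --pt "5 31.7 -4.1 0.36 -2.36 1.04" --pt "5.4 31.6 -4.5 0.36 -2.36 1.04" --pt "5.7 31.5 -5 0.36 -2.36 1.04" --pt "6.1 31.3 -5.4 0.36 -2.36 1.04" --pt "6.4 31.2 -5.9 0.36 -2.36 1.04" --pt "6.7 31 -6.3 0.36 -2.36 1.04" --pt "7 30.9 -6.8 0.36 -2.36 1.04" --pt "7.3 30.7 -7.3 0.36 -2.36 1.04"

```text
time_s: 18.0
ee_pos: [0.5539, 0.206, 0.2509]
ee_rot: [0.25, 2.465, -0.089]
wrist_force: [0.8, -0.1, -3.2]
opening: 0.0244
```

>>> send_rows --pt "0 0 0 0 0 0" --pt "0 0 0 0 0 0"

```text
time_s: 18.2
ee_pos: [0.554, 0.2057, 0.2504]
ee_rot: [0.246, 2.468, -0.089]
wrist_force: [0.4, -0.3, -2.7]
opening: 0.0244
```

Run:
```python
from plan import *
from rig import bot
s=bot.get_state();print(s["time_s"],s["qpos"])
c=cell(-1,1)+Rz(CT)@np.array([.0012,.0003,0])
p,M=placepose(c,.085,-L,CT,.055)
go(p,M,6)
```

```text
18.2 [ 0.56320207 -0.33248905 -0.3180585   1.07244639 -0.44193356  0.64449868]
max 11.0 0.04
[[8.51,-0,11,-0.01,0.01,0.04],[8.51,-0.01,11,-0.01,0.01,0.04],[8.51,-0.02,11,-0.01,0.01,0.04],[8.51,-0.03,11,-0.01,0.01,0.04],[8.5,-0.03,11,-0.01,0.01,0.04],[8.5,-0.04,11,-0.01,0.01,0.04]]
```

>>> send_rows --pt "8.5 0 11 0 0 0.04" --pt "8.5 0 11 0 0 0.04" --pt "8.5 0 11 0 0 0.04" --pt "8.5 0 11 0 0 0.04" --pt "8.5 0 11 0 0 0.04" --pt "8.5 0 11 0 0 0.04" --pt "0 0 0 0 0 0" --pt "0 0 0 0 0 0"

```text
time_s: 19.0
ee_pos: [0.5555, 0.2045, 0.1681]
ee_rot: [0.255, 2.465, -0.087]
wrist_force: [-0.1, 0.2, -3.5]
opening: 0.0241
```

```bash
python3 look.py m -1 1
```

```text
[ 0.56026098 -0.33327688 -0.47825722  0.91034987 -0.44214248  0.64811718] 0.02407281566989462 [0.55549473 0.2045162  0.16808013] 19.0
axis [-2.72588242e-03 -2.39510701e-04  9.99996256e-01] foot [0.54423524 0.20692485 0.09802196] off cell mm [ 2.59994102 -0.16195065 56.02195943]
top 161 178
scene 302 188
```

View pics/m_scene.png

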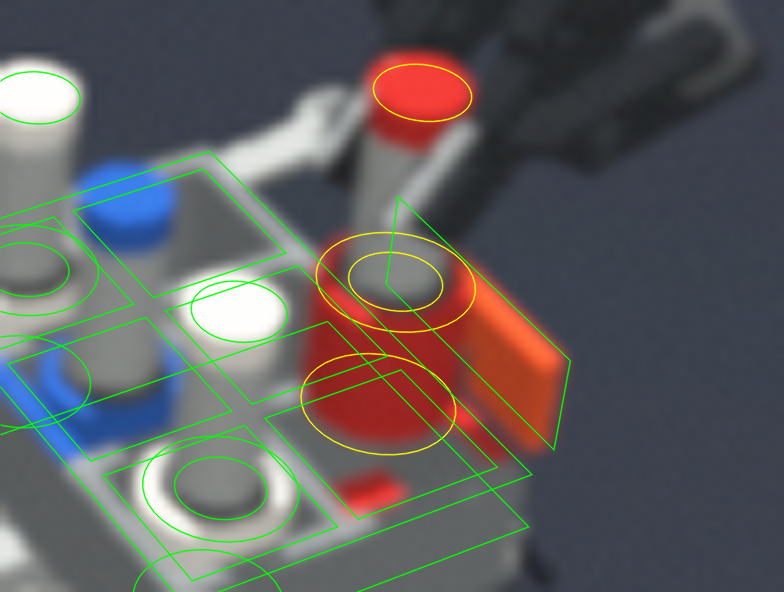

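View pics/m_top.png

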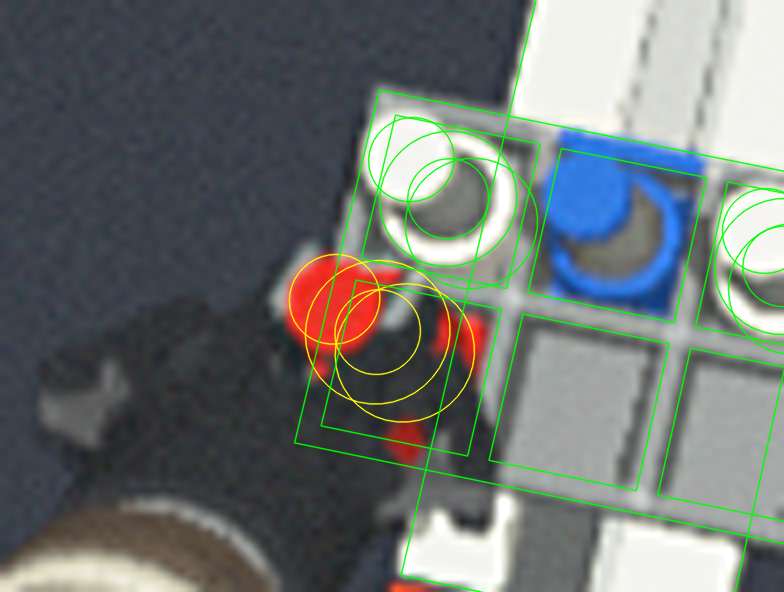

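>>> send_rows --pt "0.6 0.4 -0.5 0 0 0" --pt "4.9 0 6.3 0 0 0" --pt "3.1 0 3.94 0 0 0" --pt "3.1 0 3.94 0 0 0" --pt "0 0 0 0 0 0"

```text
time_s: 19.6
ee_pos: [0.5544, 0.2049, 0.1488]
ee_rot: [0.255, 2.466, -0.088]
wrist_force: [-0.6, -0.1, -3.5]
opening: 0.0243
```

```bash
python3 look.py n -1 1 raw
```

```text
[ 0.56213652 -0.32886771 -0.51153547  0.87507451 -0.44289074  0.64991616] 0.02432523491718435 [0.5543807  0.20487041 0.14877378] 19.6
axis [-1.25713368e-03  5.08566366e-04  9.99999080e-01] foot [0.5430181  0.2072256  0.07873044] off cell mm [ 1.34718965 -0.11208112 36.73044   ]
top 162 179
scene 301 193
```

View pics/n_scene.png

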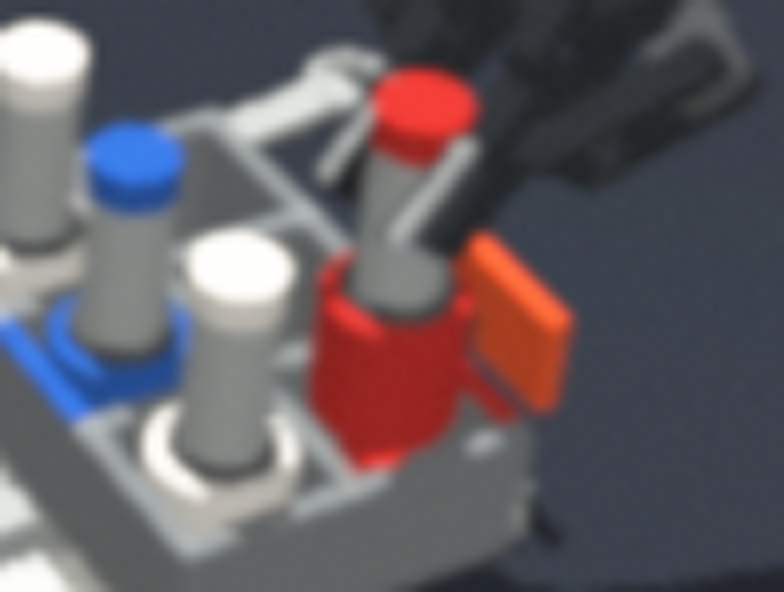

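View pics/n_top.png

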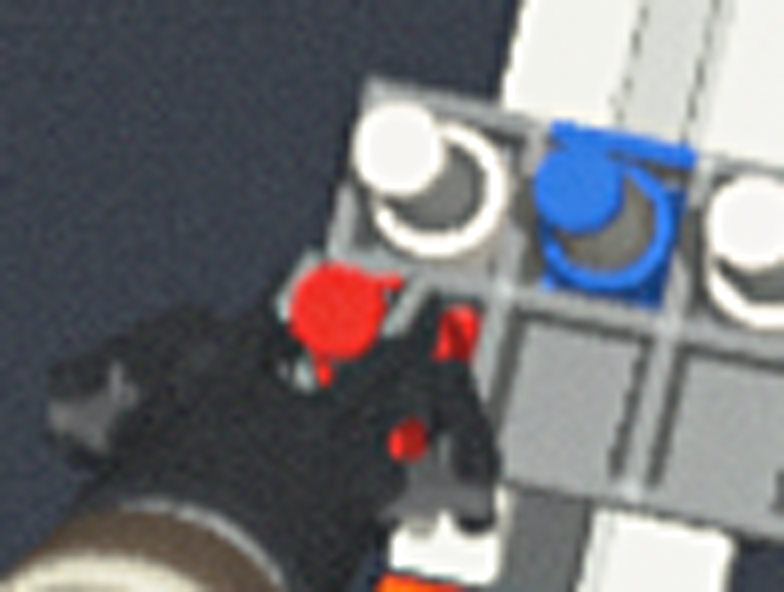

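>>> send_rows --pt "3.1 0 3.94 0 0 0" --pt "4.6 0 5.9 0 0 0" --pt "4.6 0 5.9 0 0 0" --pt "4.6 0 5.9 0 0 0" --pt "0 0 0 0 0 0"

```text
time_s: 20.2
ee_pos: [0.5542, 0.2047, 0.1207]
ee_rot: [0.254, 2.467, -0.089]
wrist_force: [0.2, 0.5, -3.9]
opening: 0.0246
```

>>> send_rows --pt "1.85 0 2.36 0 0 0" --pt "0.62 0 0.79 0 0 0" --pt "0.62 0 0.79 0 0 0" --pt "0.62 0 0.79 0 0 0" --pt "0 0 0 0 0 0"

```text
time_s: 20.7
ee_pos: [0.555, 0.2051, 0.1167]
ee_rot: [0.255, 2.465, -0.087]
wrist_force: [-0.5, 0.6, -3.6]
opening: 0.0243
```

>>> send_rows --pt "0.62 0 0.79 0 0 0" --pt "0.62 0 0.79 0 0 0" --pt "0 0 0 0 0 0"

```text
time_s: 21.0
ee_pos: [0.5549, 0.2051, 0.1145]
ee_rot: [0.255, 2.465, -0.087]
wrist_force: [-0.5, -0.5, -3.4]
opening: 0.0247
```

>>> send_rows --pt "0.62 0 0.79 0 0 0" --pt "0 0 0 0 0 0"

```text
time_s: 21.2
ee_pos: [0.5549, 0.2051, 0.1136]
ee_rot: [0.255, 2.465, -0.087]
wrist_force: [0.1, -0.2, -3.9]
opening: 0.0243
```

>>> send_rows --pt "0.62 0 0.79 0 0 0" --pt "0 0 0 0 0 0"

```text
time_s: 21.4
ee_pos: [0.5552, 0.2052, 0.1133]
ee_rot: [0.255, 2.464, -0.087]
wrist_force: [-0.2, -0.3, 0.0]
opening: 0.0243
```

The force has started to rise, so it has touched. One half step more, then I let go.

>>> send_rows --pt "0.4 0 0.5 0 0 0" --pt "0 0 0 0 0 0"

```text
time_s: 21.6
ee_pos: [0.5554, 0.2052, 0.1132]
ee_rot: [0.255, 2.463, -0.086]
wrist_force: [-3.5, -0.4, 6.4]
opening: 0.0245
```

>>> send_rows --pt "0 0 0 0 0 0" --pt "0 0 0 0 0 0" --pt "0 0 0 0 0 0" --jaw 0.46

```text
time_s: 21.9
ee_pos: [0.5549, 0.2052, 0.1119]
ee_rot: [0.255, 2.465, -0.087]
wrist_force: [-0.3, 0.1, -0.1]
opening: 0.0392
```

>>> send_rows --pt "0 0 -6 0 0 0" --pt "0 0 -15 0 0 0" --pt "0 0 -25 0 0 0" --pt "0 0 -35 0 0 0" --pt "0 0 -40 0 0 0" --pt "0 0 -40 0 0 0" --pt "0 0 0 0 0 0"

```text
time_s: 22.6
ee_pos: [0.4568, 0.2268, 0.2446]
ee_rot: [0.255, 2.46, -0.079]
wrist_force: [-0.1, 0.8, -0.5]
opening: 0.0391
```

Run:
```python
from plan import *
from rig import bot,optics
from draw import *
import pickle
fs={}
f=optics.grab_frame("scene"); fs["scene"]=f; draw(f,[],(270,180,390,270),6.5,"pics/o.png")
f=optics.grab_frame("top"); fs["top"]=f;draw(f,[],(190,180,280,265),7,"pics/o2.png")
pickle.dump(fs,open("o.pkl","wb"))
s=bot.get_state();print(s["qpos"],s["time_s"],s["ee_pos"])
```

```text
[ 0.74253844 -0.4712607  -0.42425343  1.18493624 -0.5247773   0.8301188 ] 22.7 [0.45740782 0.22597788 0.2398556 ]
```

View pics/o.png

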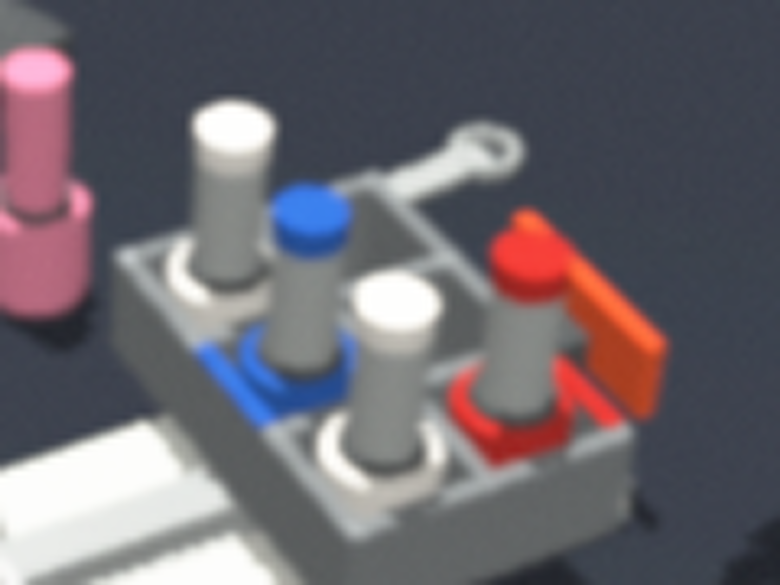

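View pics/o2.png

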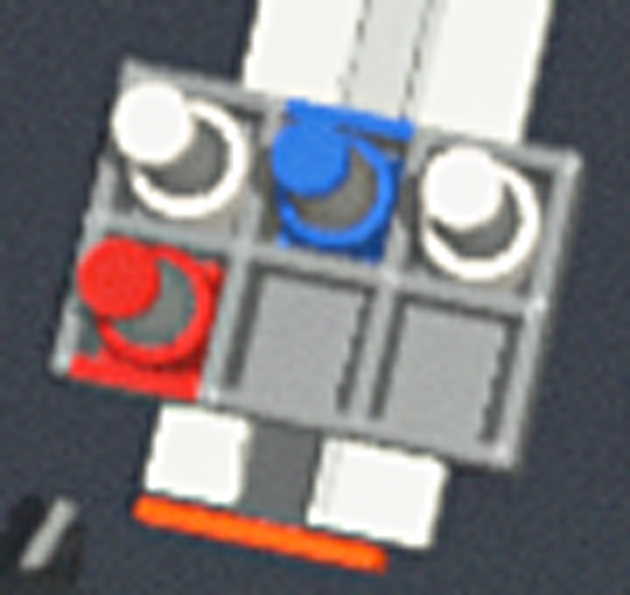

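```bash
cat > pushpose.py <<'E'
from plan import *
def pushpose(dx,dy=0,z=.05):
    p=np.array([CX,CY,0])+Rz(CT)@np.array([-.104+dx,dy,z]); return p,toolR(CT,0)
E
python3 - <<'E'
from pushpose import *
import pickle
from geo import proj
from rig import optics
fs=pickle.load(open("o.pkl","rb"))
P=np.array([CX,CY,0])+ (Rz(CT)@np.array([[-.104,.045,.076],[-.104,-.045,.076],[-.104,0,.076]]).T).T
q=proj(fs["top"],P); print("top zoom",(q-[190,180]+.5)*7)
q=proj(fs["scene"],P); print("scene zoom",(q-[270,180]+.5)*6.5)
for n in fs:
  print(n,[(r["at"],r["confidence"]) for r in optics.mark_of("push",fs[n])])
a=pushpose(-.06,0,.22); b=pushpose(-.035,0,.05)
print(a[0],b[0])
from rig import bot
f=go(*pushpose(-.06,0,.2),8); go(*b,6,f)
E
```

```text
top zoom [[138.11156775 519.9449339 ]
 [379.97970271 570.268142  ]
 [258.80669375 545.05682366]]
scene zoom [[671.01659056 344.72720004]
 [531.15028628 211.55044189]
 [599.01269532 276.16711767]]
scene [([0.5751, 0.0874, 0.0435], 0.71), ([0.458, 0.1737, 0.0557], 0.65), ([0.5415, 0.2082, 0.0403], 0.62)]
top [([0.4609, 0.1711, 0.0573], 0.75)]
[0.39694966 0.18117678 0.22      ] [0.42143904 0.17614983 0.05      ]
max 7.8 4.76
[[7.85,-6.93,-0.17,-0.01,4.76,-0.02],[7.84,-6.93,0.48,-0.01,4.76,-0.02],[7.77,-6.92,1.13,-0.01,4.76,-0.02],[7.66,-6.92,1.77,-0.01,4.76,-0.02],[7.49,-6.92,2.4,-0.01,4.76,-0.02],[7.26,-6.91,3.01,-0.01,4.76,-0.02],[6.99,-6.91,3.6,-0.01,4.76,-0.02],[6.67,-6.91,4.17,-0.01,4.76,-0.02]]
max 25.0 0.0
[[-4.17,-0,25,0,0,0],[-4.17,0,25,0,0,0],[-4.17,-0,25,0,0,0],[-4.17,-0,25,0,0,0],[-4.17,0,25,0,0,0],[-4.17,-0,25,0,0,0]]
```

>>> send_rows --pt "7.9 -6.9 -0.2 0 4.76 0" --pt "7.8 -6.9 0.5 0 4.76 0" --pt "7.8 -6.9 1.1 0 4.76 0" --pt "7.7 -6.9 1.8 0 4.76 0" --pt "7.5 -6.9 2.4 0 4.76 0" --pt "7.3 -6.9 3 0 4.76 0" --pt "7 -6.9 3.6 0 4.76 0" --pt "6.7 -6.9 4.2 0 4.76 0" --jaw 0 --grip_force 60

```text
time_s: 23.6
ee_pos: [0.3967, 0.181, 0.1996]
ee_rot: [-0.324, -3.121, -0.001]
wrist_force: [-0.2, -0.2, 0.6]
opening: -0.0001
```

>>> send_rows --pt "0 0 0 0 0 0" --pt "0 0 0 0 0 0"

```text
time_s: 23.8
ee_pos: [0.3974, 0.1812, 0.1997]
ee_rot: [0.325, 3.123, -0.001]
wrist_force: [-0.2, 0.4, 0.8]
opening: -0.0002
```

Run:
```python
from pushpose import *
f=go(*pushpose(-.035,0,.05),6)
```

```text
max 25.0 0.05
[[-4.05,0.02,24.96,-0,0.02,-0.05],[-4.06,0.02,24.96,-0,0.02,-0.05],[-4.06,0.01,24.96,-0,0.02,-0.05],[-4.07,0,24.96,-0,0.02,-0.05],[-4.08,-0,24.96,-0,0.02,-0.05],[-4.08,-0.01,24.96,-0,0.02,-0.05]]
```

>>> send_rows --pt "-4.1 0 25 0 0 -0.05" --pt "-4.1 0 25 0 0 -0.05" --pt "-4.1 0 25 0 0 -0.05" --pt "-4.1 0 25 0 0 -0.05" --pt "-4.1 0 25 0 0 -0.05" --pt "-4.1 0 25 0 0 -0.05" --pt "0 0 0 0 0 0"

```text
time_s: 24.5
ee_pos: [0.4196, 0.1763, 0.048]
ee_rot: [-0.314, -3.125, 0.003]
wrist_force: [-0.7, -0.2, 0.1]
opening: 0.0002
```

>>> send_rows --pt "0 0 0 0 0 0"

```text
time_s: 24.6
ee_pos: [0.421, 0.177, 0.0514]
ee_rot: [0.314, 3.124, 0.001]
wrist_force: [-0.3, -0.6, -0.1]
opening: -0.0001
```

Run:
```python
from pushpose import *
from rig import bot,optics
from draw import *
s=bot.get_state(); M=R.from_rotvec(s["ee_rot"]).as_matrix()
o=np.array([CX,CY,0]); print((Rz(CT).T@(s["ee_pos"]-o))*1000, np.rad2deg(np.arctan2(-M[1,0],-M[0,0])),s["wrist_force"])
f=optics.grab_frame("scene"); draw(f,[(cratemodel(CX,CY,CT),(0,255,0))],(300,150,420,240),6.5,"pics/q.png")
f=optics.grab_frame("top"); draw(f,[],(190,200,280,285),7,"pics/q2.png")
```

```text
[-139.64168479    0.73317918   51.43506349] -11.474465238463592 [-0.32497986 -0.64173824 -0.10287355]
```

View pics/q.png

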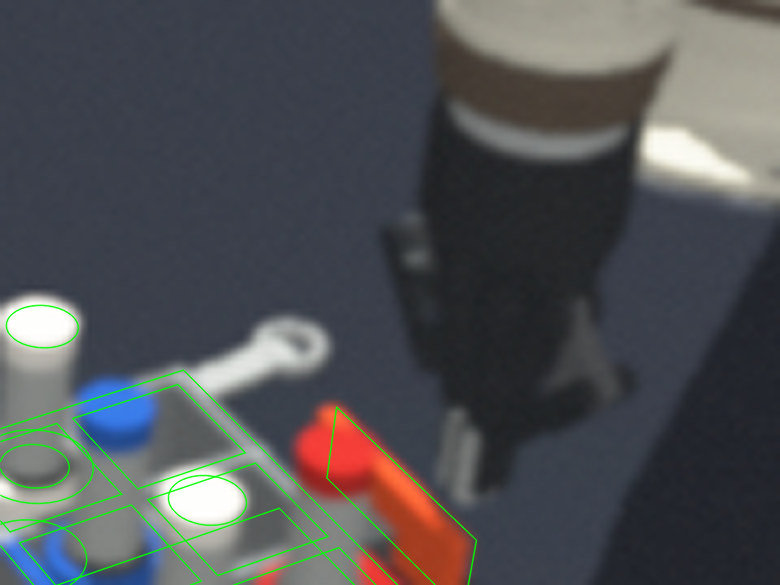

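View pics/q2.png

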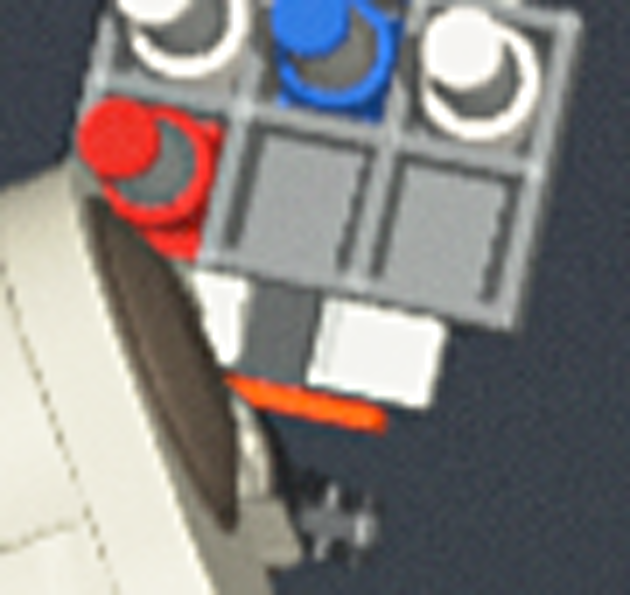

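>>> send_rows --pt "-8 0 0 0 0 0" --pt "-7 0 0 0 0 0" --pt "-3 0 0 0 0 0" --pt "-3 0 0 0 0 0" --pt "-3 0 0 0 0 0" --pt "-2 0 0 0 0 0"

```text
time_s: 25.3
ee_pos: [0.4467, 0.1715, 0.0508]
ee_rot: [0.315, 3.125, 0.001]
wrist_force: [-2.6, 1.8, 2.4]
opening: 0.0
```

>>> send_rows --pt "-3 0 0 0 0 0" --pt "-4 0 0 0 0 0" --pt "-4 0 0 0 0 0"

```text
time_s: 25.6
ee_pos: [0.4567, 0.1694, 0.0508]
ee_rot: [-0.314, -3.125, -0.001]
wrist_force: [-5.2, 0.7, 1.8]
opening: 0.0
```

Pushing at about 5 N, which is the expected drag. I carry on.

>>> send_rows --pt "-5 0 0 0 0 0" --pt "-5 0 0 0 0 0" --pt "-5 0 0 0 0 0" --pt "-5 0 0 0 0 0" --pt "-5 0 0 0 0 0" --pt "-5 0 0 0 0 0"

```text
time_s: 26.2
ee_pos: [0.4861, 0.1632, 0.0508]
ee_rot: [-0.314, -3.125, -0.0]
wrist_force: [-5.7, -0.9, 3.6]
opening: 0.0
```

Run:
```python
from pushpose import *
from rig import bot,optics
from draw import *
s=bot.get_state(); M=R.from_rotvec(s["ee_rot"]).as_matrix()
o=np.array([CX,CY,0]); print((Rz(CT).T@(s["ee_pos"]-o))*1000, np.rad2deg(np.arctan2(-M[1,0],-M[0,0])),s["wrist_force"],s["ft_torque"])
f=optics.grab_frame("scene"); draw(f,[],(200,170,380,310),4.4,"pics/r.png")
```

```text
[-73.08342841   0.26936988  50.77353746] -11.492342951554841 [-5.68484672 -0.85732872  3.58826378] [-0.22136826  1.09433181 -0.02259066]
```

View pics/r.png

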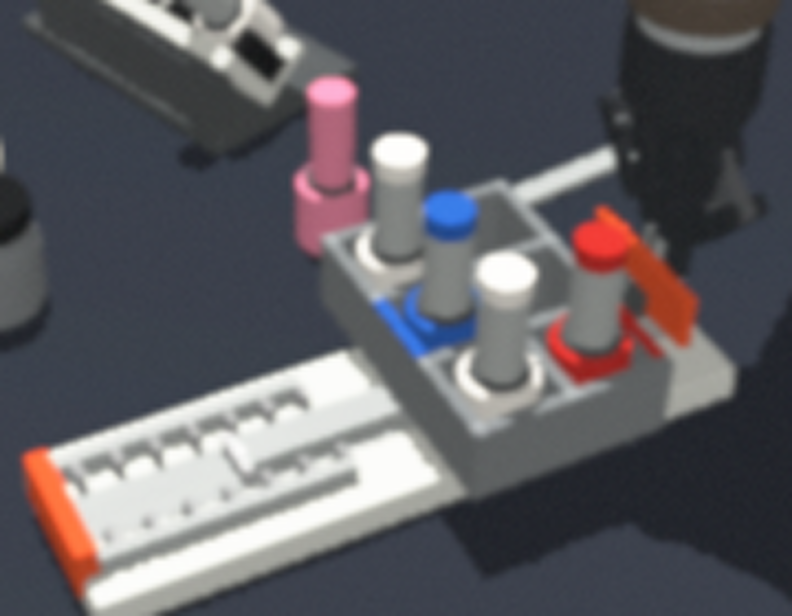

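The crate slides straight, and the tongue is between the teeth with no catch.

>>> send_rows --pt "-5 0 0 0 0 0" --pt "-5 0 0 0 0 0" --pt "-5 0 0 0 0 0" --pt "-5 0 0 0 0 0" --pt "-5 0 0 0 0 0" --pt "-5 0 0 0 0 0" --pt "-5 0 0 0 0 0"

```text
time_s: 26.95
ee_pos: [0.5203, 0.1562, 0.0507]
ee_rot: [-0.314, -3.125, 0.0]
wrist_force: [-6.2, -1.8, 3.9]
opening: -0.0001
```

>>> send_rows --pt "-5 0 0 0 0 0" --pt "-5 0 0 0 0 0" --pt "-5 0 0 0 0 0" --pt "-5 0 0 0 0 0" --pt "-4 0 0 0 0 0" --pt "-4 0 0 0 0 0" --pt "-3 0 0 0 0 0"

```text
time_s: 27.65
ee_pos: [0.5507, 0.1499, 0.0506]
ee_rot: [-0.315, -3.125, 0.0]
wrist_force: [-5.9, -1.5, 2.3]
opening: -0.0002
```

>>> send_rows --pt "-3 0 0 0 0 0" --pt "-2 0 0 0 0 0" --pt "-2 0 0 0 0 0"

```text
time_s: 27.95
ee_pos: [0.5574, 0.1485, 0.0506]
ee_rot: [-0.315, -3.125, 0.0]
wrist_force: [-5.2, -2.1, 2.4]
opening: 0.0004
```

>>> send_rows --pt "-2 0 0 0 0 0" --pt "-1.5 0 0 0 0 0" --pt "-1 0 0 0 0 0"

```text
time_s: 28.25
ee_pos: [0.5618, 0.1476, 0.0506]
ee_rot: [-0.315, -3.125, 0.0]
wrist_force: [-5.5, -1.6, 1.9]
opening: -0.0
```

>>> send_rows --pt "-1 0 0 0 0 0" --pt "-1 0 0 0 0 0"

```text
time_s: 28.45
ee_pos: [0.5637, 0.1472, 0.0507]
ee_rot: [-0.315, -3.125, 0.001]
wrist_force: [-6.7, -2.4, 1.6]
opening: 0.0002
```

>>> send_rows --pt "-1 0 0 0 0 0" --pt "0 0 0 0 0 0"

```text
time_s: 28.65
ee_pos: [0.5641, 0.1471, 0.0506]
ee_rot: [-0.314, -3.124, 0.0]
wrist_force: [-10.0, -2.4, 4.2]
opening: 0.0002
```

>>> send_rows --pt "-1 0 0 0 0 0" --pt "0 0 0 0 0 0"

```text
time_s: 28.85
ee_pos: [0.5641, 0.1471, 0.0506]
ee_rot: [-0.314, -3.122, 0.0]
wrist_force: [-14.9, -1.3, 7.7]
opening: -0.0001
```

Run:
```python
from pushpose import *
from rig import bot,optics
from draw import *
s=bot.get_state()
o=np.array([CX,CY,0]); print((Rz(CT).T@(s["ee_pos"]-o))*1000,s["wrist_force"],s["ft_torque"])
h=np.array([CX,CY])+(Rz(CT)@np.array([.12,0,0]))[:2]
f=optics.grab_frame("scene"); draw(f,[(cratemodel(*h,CT),(0,255,0))],(200,170,340,275),5.6,"pics/s.png")
f=optics.grab_frame("top"); draw(f,[(cratemodel(*h,CT),(0,255,0))],(200,100,300,220),5,"pics/s2.png")
```

```text
[ 6.57620216  0.21094694 50.64005133] [-14.87465412  -1.30190836   7.72942459] [-0.12292286  2.70713746 -0.05865866]
```

View pics/s.png

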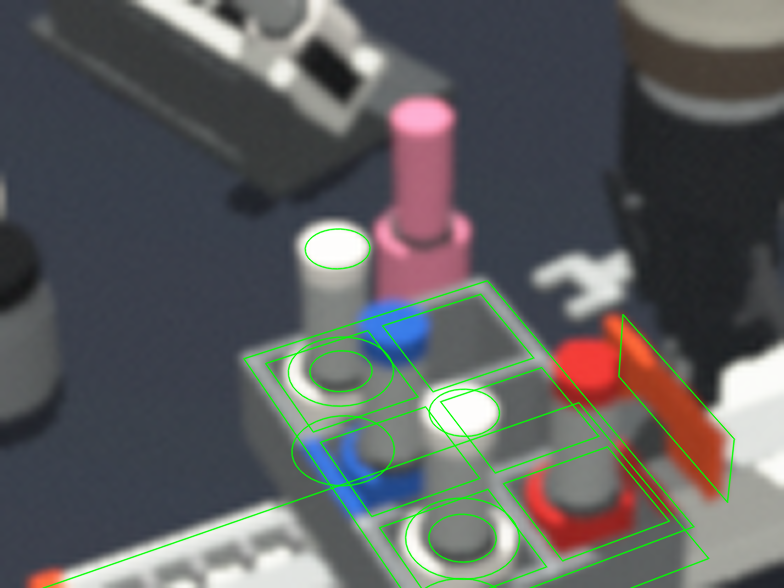

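View pics/s2.png

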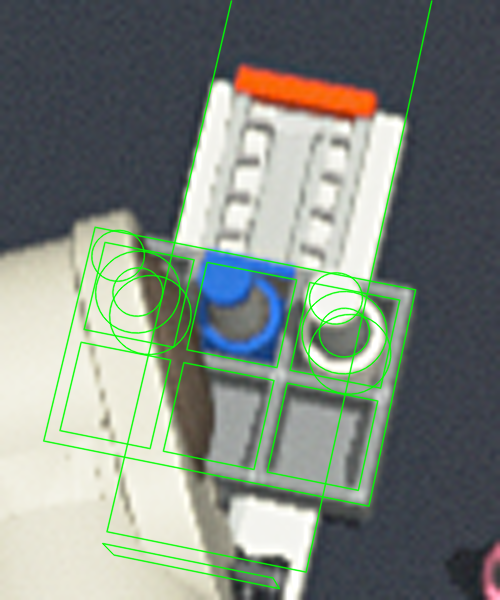

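>>> send_rows --pt "-1 0 0 0 0 0" --pt "0 0 0 0 0 0" --pt "5 0 0 0 0 0" --pt "15 0 0 0 0 0" --pt "25 0 0 0 0 0" --pt "35 0 0 0 0 0" --pt "20 0 -30 0 0 0" --pt "0 0 -40 0 0 0"

```text
time_s: 29.75
ee_pos: [0.4664, 0.1668, 0.12]
ee_rot: [-0.313, -3.124, 0.001]
wrist_force: [2.4, 0.3, 0.5]
opening: -0.0
```

>>> send_rows --pt "30 0 -40 0 0 0" --pt "30 0 -40 0 0 0" --pt "30 0 -30 0 0 0" --pt "0 0 0 0 0 0" --pt "0 0 0 0 0 0"

```text
time_s: 30.25
ee_pos: [0.3815, 0.1852, 0.2316]
ee_rot: [0.313, 3.122, 0.003]
wrist_force: [0.3, 0.2, -0.9]
opening: -0.0001
```

```bash
cat > fin.py <<'E'
from pushpose import *
from rig import bot,optics
from draw import *
import cv2
from scipy.optimize import least_squares
s=bot.get_state();print(s["time_s"],s["ee_pos"])
h=np.array([CX,CY])+(Rz(CT)@np.array([.12,0,0]))[:2]
f=optics.grab_frame("scene"); draw(f,[],(190,130,390,280),4,"pics/t.png")
f=optics.grab_frame("top"); cv2.imwrite("pics/t2.png",f["image"][:,:,::-1])
draw(f,[(cratemodel(*h,CT),(0,255,0))],(200,130,295,225),6.3,"pics/t3.png")
E
python3 fin.py
```

```text
30.25 [0.38149709 0.18517979 0.23160804]
```

View pics/t.png

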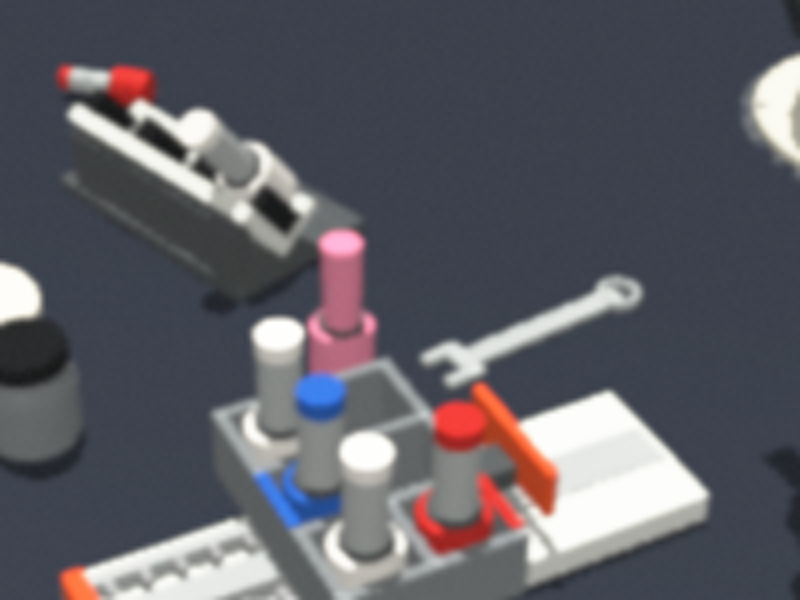

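View pics/t2.png

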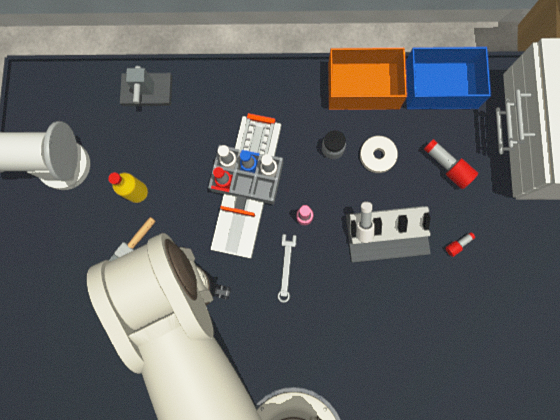

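View pics/t3.png

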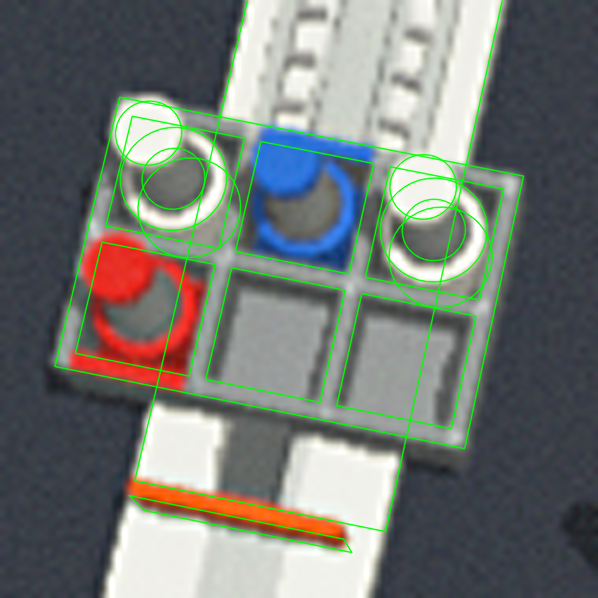

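The crate lies on the model drawn at 120 mm travel. All four cutters stand upright, the white one is still in its rack lane, and the bystanders have not moved. I hand in.

```bash
python3 -c "
from rig import bot
print(bot.job_done(), bot.get_state()['time_s'])"
```

```text
the job is handed in; nothing more can be done
the job is handed in; nothing more can be done
```

The job is handed in. The blue and red cutters stand upright in the cells of their own colour, and the crate is pushed home. The clock read 30.25 s at my last state reading before the hand-in, against the 69 s limit.

- **Cutters:** I took blue first, then red, and lowered each into its cell until the wrist force showed it was standing on the floor. Only then did I open the jaws. Neither touched the rim with any noticeable force.
- **Crate:** I pushed the orange plate with the shut fingers, aligned with the slide and within about 1 mm of the measured centre line. The push stayed at about 5–7 N with no sign of jamming. The force then rose to about 15 N without further movement, at about 120 mm of travel.
- **Last pictures:** All four cutters in the crate are upright, and the crate matches its outline drawn at 120 mm travel to within about 1–2 mm. The white-capped cutter is still in its rack lane, nothing else appears moved, and the arm is clear.

**Disagreement:** before the push, the two cameras differed by about 3 mm on the crate's sideways position, and by about 5 mm on the held blue cutter's. I settled it from the arm's own position readings and the free entry into the cells. A hard stop and a jam feel alike in the force, so "fully home" rests on the travel and the pictures. The hand-in reports no verdict.

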